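# Reset the station's DC power panel and snap its fuse cover back on

## Task

The radio station's black DC power panel has cut out: take the green-handled stylus from the wooden tool rack, press the recessed red reset button in the middle of the fuse bay fully down with its tip, and stand the stylus back upright in its empty rack hole. Then fit the white fuse cover over the fuses, press it down until both end catches snap and it sits flush on the panel, and keep pressing firmly: finish while you are still pushing the cover down. Leave everything else on the desk where it is.

Things in the scene. Friction and masses are not known exactly. Their poses are not given: they have to be found in the camera images.
- unit: Black DC power panel, fixed to the desk: mounting plate 84 x 200 x 6 mm (long axis = its y), housing with a flat top 26 mm over the desk. On it stands a grey fuse bay, 44 (x) x 100 (y) x 12 mm, with coloured blade fuses up to 48 mm over the desk in two banks, 18 to 37 mm either side of the middle, the reset button between them. Origin at the centre of the underside, z up.
- unit_seat (a point): Centre of the panel's flat top, 26 mm above its underside; axes as the unit. The seated cover stands centred here, long side along y, either way round, its rim at this height. The bead inside each end wall of the cover must ride over the sprung catches: resistance starts with the rim 9 mm above the seat, peaks at about 10 N, then suddenly falls and the catches hold it down with 3 to 6 N.
- seat: The flat black ledge (64 x 124 mm) round the fuse bay on which the cover's rim lands; part of the panel, origin as unit_seat. A sprung steel catch bar bulges 4.5 mm out of each y end of the bay. Two screw terminals 74 mm from the middle at either end rise to 35 mm over the desk. At the end the cover should still be pushed onto it by hand with some 10 N.
- reset (a joint): Travel of the red reset button: 0 up, 0.004 m fully down. Spring: 1.5 N to start, 4.3 N fully down; it comes up again when released. At least 3 mm counts.
- reset_top (a point): Centre of the top of the red reset button (11 mm across), at the bottom of a round well 14 mm across in the middle of the fuse bay; the button's top lies 5.5 mm below the top of the bay block, 32.5 mm over the desk, when up. Its z axis points up. Too narrow for fingers.
- rack: Wooden tool rack fixed to the desk, 150 (x) x 54 (y) x 60 mm high, with three holes 13 mm across and 56 mm deep in its top, at x = -50, 0 and +50 mm on its centre line. Origin at the centre of its underside. Three tools of the same shape stand in the holes, in any order, each resting on its collar.
- stylus_grip (a point): Middle of the round green handle (14 mm across) of the stylus; z points up along it. The handle ends 36 mm above this point. 36 to 41 mm below it is a collar 18 mm across that rests on the rack's top, below that a white shaft 6 mm across and 50 mm long. About 30 g.
- stylus_tip (a point): Tip of the stylus's white shaft, 91 mm below stylus_grip.
- cover_center (a point): Centre (half-way up) of the white fuse cover: an open-bottomed box 56 (x) x 116 (y) x 32 mm high, 3 mm walls, about 60 g, lying open side down on the desk; z up, long side along y. It slips over the fuse bay with 3 mm play each way across x and 2.5 mm along y. Seated, this point lies 16 mm above unit_seat.
- screwdriver: Red-handled tool in the rack, same shape as the stylus; origin at its tip. Leave it alone.
- nutdriver: Yellow-handled tool in the rack, same shape as the stylus; origin at its tip. Leave it alone.
- mug: Blue mug, 80 mm across, 95 mm high. Leave it alone.
- mouse: Red computer mouse, 100 x 58 x 24 mm. Leave it alone.
- handheld: Black handheld radio standing upright, 36 x 58 x 112 mm plus a 110 mm aerial. Leave it alone.
- fuse_tray: Grey tray of spare fuses, 78 x 56 x 22 mm. Leave it alone.
- morse_key: Brass Morse key on a dark steel base 90 x 70 mm, 38 mm high. Leave it alone.
Not all that is in view belongs to the job. Several things look just like the part that bears cover_center: the one meant starts farthest to the robot's left.

How it is judged:
On the way, in this order (a step that is already met when the one before it is completed fails the run):
1. the reset button is pressed at least 3 mm down with the tip of the stylus on it (value of joint reset above 0.003 m and distance between stylus_tip and reset_top below 0.008 m), for 0.1 s.
2. the stylus stands upright in the rack again, let go (z of stylus_tip in the frame of rack between 0.005 and 0.015 m and angle between stylus_grip's own z axis and vertical below 0.15 rad and horizontal distance between stylus_tip and rack below 0.07 m and distance between stylus_grip and the grasp point above 0.04 m), for 0.1 s.
3. the cover is pressed past both catches, flush on the panel (z of cover_center in the frame of unit_seat below 0.018 m and horizontal distance between cover_center and unit_seat below 0.007 m and angle between the z axis of cover_center and the z axis of unit_seat, either way round below 0.04 rad), for 0.2 s.
At the end, for the whole second after the job is handed in: The cover lies centred within 7 mm, flush within 2 mm and level within 0.04 rad, past both catches; the fingers are still pushing it, so that its rim bears on the seat with over 7.5 N (the sprung catches alone give 3 to 6 N of that); the stylus stands upright in the rack (all of step 3 and z of cover_center in the frame of unit_seat above 0.013 m and contact force between seat and cover above 7.5 N and contact force between the fingers and cover above 2 N and z of stylus_tip in the frame of rack between 0.005 and 0.015 m and angle between stylus_grip's own z axis and vertical below 0.15 rad and horizontal distance between stylus_tip and rack below 0.07 m); the arm keeps its last pose, push and grip.
It fails at once if the red-handled or yellow-handled tool is moved more than 30 mm or tipped over (distance of any of screwdriver, nutdriver from where it was at the start of the episode above 0.03 m or angle between any of screwdriver, nutdriver's own z axis and vertical above 0.5 rad).
It fails at once if the mug or mouse is moved more than 30 mm or tipped over (distance of any of mug, mouse from where it was at the start of the episode above 0.03 m or angle between any of mug, mouse's own z axis and vertical above 0.5 rad).
It fails at once if the handheld radio is moved more than 30 mm or tipped over (distance of handheld from where it was at the start of the episode above 0.03 m or angle between handheld's own z axis and vertical above 0.5 rad).
It fails at once if the fuse tray or Morse key is moved more than 30 mm or tipped over (distance of any of fuse_tray, morse_key from where it was at the start of the episode above 0.03 m or angle between any of fuse_tray, morse_key's own z axis and vertical above 0.5 rad).
It also fails if it takes over 58 s, if anything falls off the work surface, if the arm or the gripper's body presses on something with over 40 N, if the wrist force passes 120 N, or if a joint passes its speed limit or range.

## Robot

A 6-joint arm with a two-finger parallel gripper is mounted at the origin on the work surface. World frame = base frame: x ahead of the robot, y to its left, z up, the work surface at z = 0. Lengths are in m, angles in rad, forces in N, time in s.
With the tool pointing down it reaches from about 0.375 to 0.975 m from the base axis. Payload 3.8 kg.
Tool frame: the origin (TCP) lies on the centre line of the jaws, within the pads' length; the fingertips stand 14 mm ahead of it and the grasp point (between the pads) lies 5 mm behind it; x points along the fingers, y is the direction in which the jaws open and shut, and the axes are right-handed (so a half turn about x gives the same grasp; the last joint's range is limited). The gripper opens to 85 mm and grips with 20 to 120 N. Pads are 22 mm wide; open, the fingers measure 114 mm over their backs; the gripper's body (76 mm by 85 mm) begins 54 mm behind the grasp point. The pads swing forward as they close: fully open they stand 13 mm farther back than shut.
Start: joints at [1.256, 0.264, 1.604, -0, 1.274, -0.037], TCP at [0.185, 0.649, 0.245] pointing down, gripper open.
Joint ranges: [-2.63, 2.63], [-0.94, 2.18], [0.31, 2.57], [-1.31, 4.45], [0, 2.66], [-2.55, 2.55]. Speed limits (rad/s): [2.57, 2.57, 3.14, 3.14, 3.14, 3.14].

## Interface

Orientations are given as a rotation vector (axis times angle).
In Python, from workcell import bot gives the robot as it stands.
- The arm moves only by the shell command python3 -m creep 'ROWS' [FORCE]. ROWS is JSON, a list of rows, each an object with "grip": the finger opening in cm, from 0 to 8.54; "dp": the shift along the tool's x, y, z in cm, a list of three; "rotation": the turn, a rotation vector about the tool's x, y, z in rad, a list of three. A call has 1 to 5 rows; each row is the pose to reach, as a shift and turn from the pose commanded when the call began, along the tool's axes at that moment; what a row does not reach only later rows make up. A row lasts 1/12 s, in which the tool goes at most 41.7 mm and 7.16 degrees, less where a joint would pass 70% of its speed; a pose out of reach is approached as far as the arm can. A call with a gripper value outside its range is refused whole. The fingers move at their own pace and stop on an object; FORCE is the grip in N (left out, the last holds). Time passes only in rows, so rows that repeat a pose let the fingers close. It gives the time, the measured TCP pose, the force and the opening at its end, in the units of the state.
- bot.read_state(): the state, without advancing time (a new reading comes with each control period).
- bot.read_camera(name): name is "side" or "top" or "wrist"; returns (picture, depth): 400x640x3 uint8, red, green, blue; 400x640 float32, m along the optical axis (not along the pixel's ray), 0 where there is no reading.
- bot.get_calibration(name): a dict with "fx", "fy", "cx", "cy" (pixels), "rvec" (rotation vector, rad) and "tvec" (3), from world to camera coordinates, as OpenCV has them. Camera axes: x right, y down, z forward; pixel columns grow to the right and rows downward; lengths in m; the calibration is good to about 2 mm. A picture is of the moment at which its call begins: read the wrist's pose just before it. get_calibration takes no time and is no camera call; for the wrist camera it gives the pose at the moment of the call.
- bot.finish_job(): hands the job in, once; it reports no verdict.
The state is a dict: "time": time; "q": joint angles; "joint_vel": joint speeds; "joint_torque": joint torques, N m; "tool_pos": TCP position; "tcp_rot": TCP orientation; "wrist_force": force on the tool from outside, world axes, zero at the start; "torque": the same for the moment, N m; "width": opening from 0.0 (shut) to 1.0 (fully open).
Only numpy, scipy, OpenCV 4.12 (cv2) and the standard library are available. Lean on these libraries where they do the work, as an engineer would, in place of code of your own. Each camera call takes 0.05 s, during which the arm holds its last target.

## Working session

There is one attempt and no reset: what is moved stays moved. The work goes in short steps, Python scripts to look and compute and a shell command to move; the robot and the scene stay as the last step left them, time stands still between calls to the robot, and variables do not carry over. Pictures are saved under pics/ and viewed, and the job is handed in when it is done.

```bash
ls -la; mkdir -p pics; python3 - <<'E'
from workcell import bot
import cv2,numpy as np
s=bot.read_state();print(s)
for n in ['top','side']:
    p,d=bot.read_camera(n); cv2.imwrite(f'pics/{n}0.png',p[...,::-1]); np.save(f'{n}_d0.npy',d); print(n,bot.get_calibration(n))
E
```

```text
total 12
drwxr-xr-x  3 agent agent 4096 Dec  6 22:54 .
drwxr-xr-x 23 root  root  4096 Dec  6 22:54 ..
drwxr-xr-x  2 agent agent 4096 Dec  6 22:54 pics
{'time': 0.0, 'q': array([ 1.25609467e+00,  2.64731866e-01,  1.60534057e+00,  8.41257039e-06,
        1.27367625e+00, -3.68760223e-02]), 'joint_vel': array([ 1.05791158e-03,  1.02410430e-03, -1.00823326e-04,  4.16742574e-04,
        4.87371759e-05,  6.53746450e-04]), 'joint_torque': array([ 2.56330086e-04, -5.15138304e+01, -3.67303383e+01, -2.21269474e-04,
        1.32887287e-02,  1.51401127e-05]), 'tool_pos': array([0.18490373, 0.64847916, 0.24399437]), 'tcp_rot': array([ 0.21641968,  1.5601574 , -0.21976095]), 'wrist_force': array([0.11315718, 0.02513015, 0.13507737]), 'torque': array([ 0.02006675, -0.00758255, -0.02712894]), 'width': 1.0039493418288132}
top {'fx': 489.05484300978395, 'fy': 489.05484300978395, 'cx': 330.84763207241645, 'cy': 205.3727973281794, 'rvec': array([ 2.17447818, -2.12986211,  0.11587962]), 'tvec': array([-0.00171321,  0.49765662,  1.13270547])}
side {'fx': 375.74241436684696, 'fy': 375.74241436684696, 'cx': 321.9679509638614, 'cy': 201.22989033338501, 'rvec': array([ 2.37197562, -0.48408183,  0.17289747]), 'tvec': array([-0.44888003,  0.21457816,  0.74579094])}
```

View pics/top0.png

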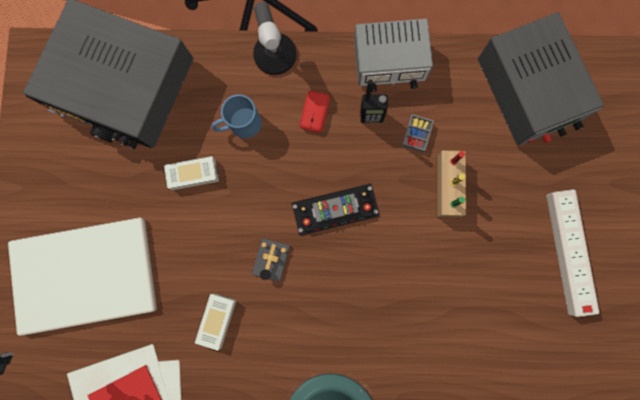

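View pics/side0.png

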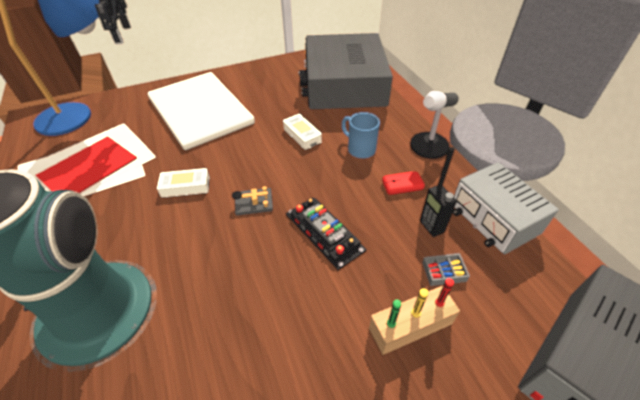

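```bash
cat > h.py <<'E'
import cv2,numpy as np
from workcell import bot
from scipy.spatial.transform import Rotation as R
def ray(cal,uv):
    Rm=cv2.Rodrigues(np.array(cal['rvec'],float))[0];t=np.array(cal['tvec'],float)
    uv=np.atleast_2d(uv).astype(float)
    d=np.c_[(uv[:,0]-cal['cx'])/cal['fx'],(uv[:,1]-cal['cy'])/cal['fy'],np.ones(len(uv))]
    return -Rm.T@t, d@Rm
def plane(cal,uv,z):
    o,d=ray(cal,uv); return o+d*((z-o[2])/d[:,2])[:,None]
def depthpts(cal,uv,dep):
    o,d=ray(cal,uv); uv=np.atleast_2d(uv).astype(int)
    return o+d*dep[uv[:,1],uv[:,0]][:,None]
def proj(cal,P):
    return cv2.projectPoints(np.atleast_2d(P).astype(float),np.array(cal['rvec'],float),np.array(cal['tvec'],float),np.array([[cal['fx'],0,cal['cx']],[0,cal['fy'],cal['cy']],[0,0,1]]),None)[0][:,0]
def tri(c1,p1,c2,p2):
    o1,d1=ray(c1,p1);o2,d2=ray(c2,p2);d1=d1[0];d2=d2[0]
    A=np.c_[d1,-d2];x=np.linalg.lstsq(A,o2-o1,rcond=None)[0]
    a=o1+x[0]*d1;b=o2+x[1]*d2;return (a+b)/2,np.linalg.norm(a-b)
E
python3 - <<'E'
from h import *
ct=bot.get_calibration('top');cs=bot.get_calibration('side')
d=np.load('top_d0.npy');ds=np.load('side_d0.npy')
im=cv2.imread('pics/top0.png');hsv=cv2.cvtColor(im,cv2.COLOR_BGR2HSV)
L=depthpts(ct,[(300,260),(190,173),(215,322),(462,156),(335,208),(458,157),(458,179),(458,202),(453,200),(270,260)],d);print(L.round(4))
# covers: white
m=((hsv[...,2]>150)&(hsv[...,1]<60)).astype(np.uint8)
n,l,st,c=cv2.connectedComponentsWithStats(m)
for i in range(1,n):
    if st[i,4]>80:
        mm=(l==i).astype(np.uint8);cn=max(cv2.findContours(mm,0,2)[0],key=cv2.contourArea)
        r=cv2.minAreaRect(cn); print('white',st[i],np.round(r[0],1),np.round(r[1],1),r[2],plane(ct,r[0],.032).round(4))
for nm,lo,hi in [('green',45,85),('yellow',24,34)]:
    for k,(I,cal) in {'top':(im,ct),'side':(cv2.imread('pics/side0.png'),cs)}.items():
        h=cv2.cvtColor(I,cv2.COLOR_BGR2HSV);m=((h[...,0]>=lo)&(h[...,0]<=hi)&(h[...,1]>150)&(h[...,2]>60)).astype(np.uint8)
        n,l,st,c=cv2.connectedComponentsWithStats(m)
        for i in range(1,n):
            if st[i,4]>25: print(nm,k,st[i],c[i].round(1))
I=im[170:250,270:400];cv2.imwrite('pics/u.png',cv2.resize(I,None,fx=6,fy=6,interpolation=2))
I=im[140:230,420:490];cv2.imwrite('pics/r.png',cv2.resize(I,None,fx=6,fy=6,interpolation=2))
E
```

```text
[[ 0.3672  0.0805  0.001 ]
 [ 0.5683  0.3475  0.0357]
 [ 0.2206  0.27    0.035 ]
 [ 0.599  -0.2768  0.1349]
 [ 0.4911 -0.0014  0.0339]
 [ 0.5984 -0.2699  0.1274]
 [ 0.549  -0.269   0.129 ]
 [ 0.4979 -0.2675  0.1332]
 [ 0.5115 -0.273   0.0646]
 [ 0.3654  0.1482  0.0346]]
white [258  22  19  22 322] [267.2  31.7] [19.8 19.1] 70.01689147949219 [[0.9292 0.1762 0.032 ]]
white [164 156  52  32 821] [189.5 171.8] [23.7 49.8] 79.3803482055664 [[0.5718 0.35   0.032 ]]
white [ 552  189   47  128 2995] [574.7 252.6] [127.4  24.7] 79.11447143554688 [[ 0.3977 -0.5625  0.032 ]]
white [    8   218   146   117 13117] [ 79.3 275.9] [ 94.9 143.5] 79.69515228271484 [[0.3187 0.5957 0.032 ]]
white [195 294  39  56 944] [214.  321.5] [25.4 52.7] 17.818889617919922 [[0.2212 0.2731 0.032 ]]
white [  67  344  114   56 3128] [123.5 371.5] [ 55. 113.] 90.0 [[0.1044 0.4754 0.032 ]]
```

View pics/u.png

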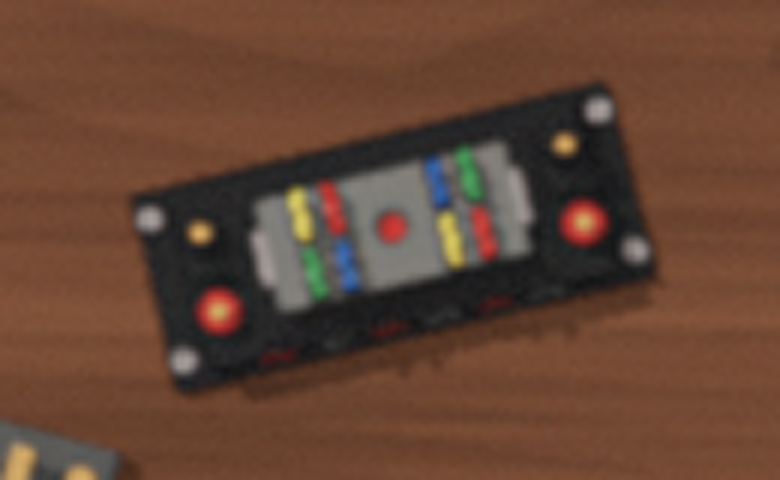

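View pics/r.png

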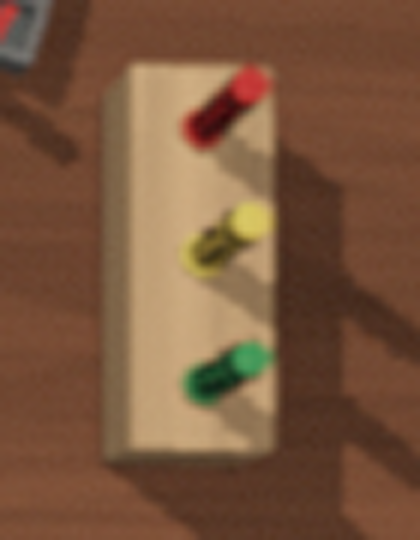

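```bash
python3 - <<'E'
from h import *
ct=bot.get_calibration('top');cs=bot.get_calibration('side')
d=np.load('top_d0.npy')
im=cv2.imread('pics/top0.png');si=cv2.imread('pics/side0.png')
def blobs(I,lo,hi,smin,vmin,box,amin=8):
    h=cv2.cvtColor(I,cv2.COLOR_BGR2HSV);H=h[...,0].astype(int)
    m=((H>=lo)&(H<=hi)&(h[...,1]>smin)&(h[...,2]>vmin))
    k=np.zeros_like(m);k[box[1]:box[3],box[0]:box[2]]=1
    n,l,st,c=cv2.connectedComponentsWithStats((m&k).astype(np.uint8))
    return [(st[i].tolist(),c[i].round(1).tolist()) for i in range(1,n) if st[i,4]>=amin]
print('top green',blobs(im,40,90,80,40,(435,140,475,225)))
print('side green',blobs(si,40,90,80,40,(370,270,470,350)))
print('side yellow',blobs(si,22,36,100,60,(370,270,470,350)))
# button/terminals
print('red',blobs(im,0,8,150,120,(285,170,390,245)), blobs(im,172,180,150,120,(285,170,390,245)))
c=(335.3,208);print('button',plane(ct,c,.0325))
a=(270+220/6,170+311/6);b=(270+584/6,170+221/6)
A,B=plane(ct,[a,b],.035);print('terms',A,B,(A+B)/2,np.linalg.norm(A-B))
co=np.array([(135,197),(607,83),(655,270),(180,390)])/6+[270,170]
P=plane(ct,co,.006);print(P,P.mean(0),'lens',np.linalg.norm(P-np.roll(P,-1,0),axis=1))
v=P[1]-P[0]+P[2]-P[3];print('unit y ang',np.arctan2(-v[1],-v[0])*180/np.pi, 'long axis',np.degrees(np.arctan2(v[1],v[0])))
rk=np.array([(130,63),(274,65),(274,455),(128,455)])/6+[420,140]
Q=plane(ct,rk,.06);print('rack',Q,Q.mean(0),np.linalg.norm(Q-np.roll(Q,-1,0),axis=1))
print('green top',plane(ct,(462,199.7),.137),'yellow',plane(ct,(420+250/6,140+220/6),.137),'red',plane(ct,(420+253/6,140+85/6),.137))
h=cv2.cvtColor(im,cv2.COLOR_BGR2HSV)
I=im[140:210,150:240];cv2.imwrite('pics/c.png',cv2.resize(I,None,fx=7,fy=7,interpolation=2))
I=si[260:360,350:480];cv2.imwrite('pics/sr.png',cv2.resize(I,None,fx=6,fy=6,interpolation=2))
E
```

```text
top green [([451, 197, 15, 10, 76], [457.5, 201.4])]
side green [([387, 299, 14, 29, 194], [393.9, 313.0])]
side yellow [([455, 270, 9, 5, 28], [459.4, 272.0]), ([420, 289, 10, 8, 58], [424.0, 292.2]), ([410, 308, 3, 6, 13], [411.3, 310.5]), ([415, 312, 8, 4, 18], [419.5, 313.9])]
red [([324, 200, 3, 9, 16], [325.0, 204.2]), ([349, 205, 3, 8, 17], [350.1, 208.2]), ([364, 204, 7, 7, 29], [366.7, 206.8]), ([334, 206, 3, 4, 12], [335.0, 207.5]), ([303, 218, 7, 7, 33], [306.0, 221.3])] []
button [[ 0.49124826 -0.00212379  0.0325    ]]
terms [0.45674243 0.06475056 0.035     ] [ 0.49525159 -0.07782761  0.035     ] [ 0.47599701 -0.00653852  0.035     ] 0.14768714123179016
[[ 0.50490047  0.1023527   0.006     ]
 [ 0.5554077  -0.08820044  0.006     ]
 [ 0.47941777 -0.10841019  0.006     ]
 [ 0.42707947  0.08182128  0.006     ]] [ 0.49170135 -0.00310916  0.006     ] lens [0.19713315 0.07863144 0.19730005 0.08048384]
unit y ang 105.11429927553988 long axis -74.88570072446015
rack [[ 0.62858713 -0.24858666  0.06      ]
 [ 0.62882689 -0.30458534  0.06      ]
 [ 0.47589828 -0.30278034  0.06      ]
 [ 0.47476781 -0.2469142   0.06      ]] [ 0.55202003 -0.27571663  0.06      ] [0.0559992  0.15293926 0.05587758 0.15382841]
green top [[ 0.50252537 -0.27520203  0.137     ]] yellow [[ 0.55287129 -0.27503142  0.137     ]] red [[ 0.60265022 -0.27665522  0.137     ]]
```

View pics/c.png

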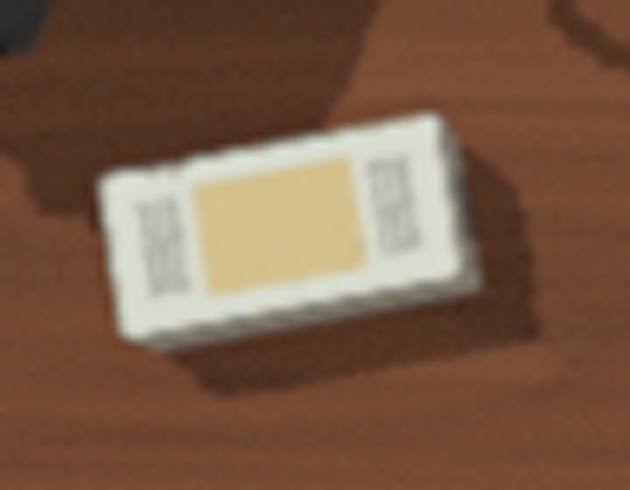

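View pics/sr.png

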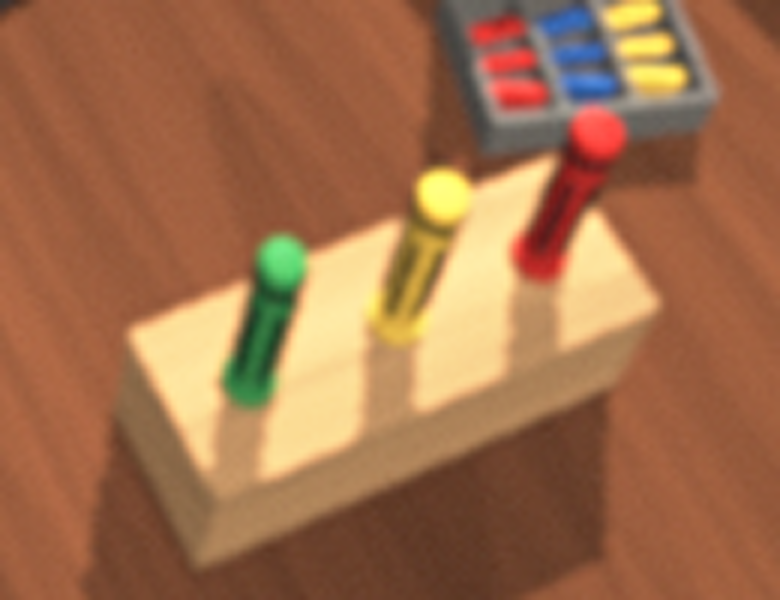

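```bash
cat >> h.py <<'E'
def go(p,yaw,s=None):
    """needed dp (cm) and rotation (rad) in current tool axes; yaw(deg): jaw(y) direction in world, mod 180; nearest taken"""
    s=s or bot.read_state(); Rc=R.from_rotvec(s['tcp_rot'])
    best=None
    for y in (yaw,yaw+180):
        a=np.radians(y);x=np.array([0,0,-1.]);yy=np.array([np.cos(a),np.sin(a),0]);T=R.from_matrix(np.c_[x,yy,np.cross(x,yy)])
        r=(Rc.inv()*T).as_rotvec()
        print('yaw',y,'rot',r.round(3),'deg',np.degrees(np.linalg.norm(r)).round(1))
    dp=Rc.inv().apply(np.array(p)-s['tool_pos'])*100
    print('t',round(s['time'],2),'pos',s['tool_pos'].round(4),'dp',dp.round(2),'len',np.linalg.norm(dp).round(1),'q',s['q'].round(2))
    print('axes y,z',Rc.as_matrix()[:,1].round(3),Rc.as_matrix()[:,2].round(3),'F',s['wrist_force'].round(2),'w',round(s['width'],3))
E
python3 - <<'E'
from h import *
cs=bot.get_calibration('side')
print(proj(cs,[[.5025,-.275,.137],[.552,-.275,.137],[.491,-.0025,.038]]))
go([.4915,-.0025,.26],90)
ct=bot.get_calibration('top')
c=np.array([(100,180),(437,112),(466,278),(122,338)])/7+[150,140]
P=plane(ct,c,.032);print(P,P.mean(0),np.linalg.norm(P-np.roll(P,-1,0),axis=1))
v=P[0]-P[1]+P[3]-P[2];print('cover long',np.degrees(np.arctan2(v[1],v[0])))
E
```

```text
[[396.83807291 303.36646932]
 [423.22358009 292.33062213]
 [323.8053274  221.76914722]]
yaw 90 rot [-0.278 -0.     0.002] deg 15.9
yaw 270 rot [2.864 0.003 0.   ] deg 164.1
t 0.1 pos [0.1849 0.6485 0.2441] dp [ -1.48 -54.2   47.34] len 72.0 q [ 1.26  0.26  1.61 -0.    1.27 -0.04]
axes y,z [ 0.274  0.962 -0.002] [ 0.962 -0.274 -0.   ] F [-0.62  0.23 -0.2 ] w 0.998
[[0.58557667 0.41178621 0.032     ]
 [0.61159494 0.29669263 0.032     ]
 [0.55384898 0.28377974 0.032     ]
 [0.53077604 0.40076509 0.032     ]] [0.57044916 0.34825592 0.032     ] [0.11799781 0.05917211 0.11923897 0.05589788]
cover long 101.9436089558103
```

```bash
python3 -m creep '[{"grip":5,"dp":[-1.5,-54.2,47.3],"rotation":[-0.278,0,0]},{"grip":5,"dp":[-1.5,-54.2,47.3],"rotation":[-0.278,0,0]},{"grip":5,"dp":[-1.5,-54.2,47.3],"rotation":[-0.278,0,0]},{"grip":5,"dp":[-1.5,-54.2,47.3],"rotation":[-0.278,0,0]},{"grip":5,"dp":[-1.5,-54.2,47.3],"rotation":[-0.278,0,0]}]' 60
python3 -c "
from h import *
go([.4915,-.0025,.26],90)"
```

```text
time: 0.52
tool_pos: [0.2739, 0.4586, 0.2489]
tcp_rot: [-0.002, 1.571, 0.0]
wrist_force: [0.7, -0.7, 0.6]
width: 0.583
yaw 90 rot [ 0.001 -0.     0.001] deg 0.1
yaw 270 rot [-3.14e+00 -2.00e-03 -1.00e-03] deg 179.9
t 0.52 pos [0.2739 0.4586 0.2489] dp [ -1.07 -46.14  21.71] len 51.0 q [ 0.99 -0.    1.9  -0.    1.25 -0.59]
axes y,z [-0.001  1.    -0.001] [ 1.     0.001 -0.   ] F [ 0.71 -0.71  0.59] w 0.583
```

```bash
for i in 1; do :; done; python3 -m creep '[{"grip":5,"dp":[-1,-4,1.9]},{"grip":5,"dp":[-1,-46,21.7]},{"grip":5,"dp":[-1,-46,21.7]},{"grip":5,"dp":[-1,-46,21.7]},{"grip":5,"dp":[-1,-46,21.7]}]'
python3 -c "
from h import *
go([.4915,-.0025,.26],90)"
```

```text
yaw 90 rot [ 0.001 -0.     0.001] deg 0.1
yaw 270 rot [-3.14e+00 -2.00e-03 -1.00e-03] deg 179.9
t 0.52 pos [0.2739 0.4586 0.2489] dp [ -1.07 -46.14  21.71] len 51.0 q [ 0.99 -0.    1.9  -0.    1.25 -0.59]
axes y,z [-0.001  1.    -0.001] [ 1.     0.001 -0.   ] F [ 0.71 -0.71  0.59] w 0.583validation failed for argument at $[0]...
```

Each row needs all three fields.

```bash
python3 -m creep '[{"grip":5,"dp":[-1,-46,21.7],"rotation":[0,0,0]},{"grip":5,"dp":[-1,-46,21.7],"rotation":[0,0,0]},{"grip":5,"dp":[-1,-46,21.7],"rotation":[0,0,0]},{"grip":5,"dp":[-1,-46,21.7],"rotation":[0,0,0]},{"grip":5,"dp":[-1,-46,21.7],"rotation":[0,0,0]}]'
python3 -c "
from h import *
go([.4915,-.0025,.26],90)"
```

```text
time: 0.93
tool_pos: [0.3627, 0.2703, 0.2535]
tcp_rot: [-0.001, 1.571, 0.001]
wrist_force: [1.0, 0.0, 0.0]
width: 0.588
yaw 90 rot [ 0.001 -0.     0.   ] deg 0.0
yaw 270 rot [-3.141 -0.    -0.   ] deg 180.0
t 0.93 pos [0.3627 0.2703 0.2535] dp [ -0.65 -27.29  12.86] len 30.2 q [ 0.59 -0.17  2.05 -0.    1.27 -0.99]
axes y,z [-0.001  1.    -0.   ] [ 1.     0.001 -0.   ] F [0.97 0.02 0.  ] w 0.588
```

```bash
python3 -m creep '[{"grip":5,"dp":[-0.6,-27.3,12.9],"rotation":[0,0,0]},{"grip":5,"dp":[-0.6,-27.3,12.9],"rotation":[0,0,0]},{"grip":5,"dp":[-0.6,-27.3,12.9],"rotation":[0,0,0]},{"grip":5,"dp":[-0.6,-27.3,12.9],"rotation":[0,0,0]},{"grip":5,"dp":[-0.6,-27.3,12.9],"rotation":[0,0,0]}]'
python3 -m creep '[{"grip":5,"dp":[-0.2,-9,4.2],"rotation":[0,0,0]},{"grip":5,"dp":[-0.2,-9,4.2],"rotation":[0,0,0]},{"grip":5,"dp":[-0.2,-9,4.2],"rotation":[0,0,0]},{"grip":5,"dp":[-0.2,-9,4.2],"rotation":[0,0,0]}]'
python3 -c "
from h import *
go([.4915,-.0025,.26],90)
c=bot.get_calibration('wrist');p,d=bot.read_camera('wrist');cv2.imwrite('pics/w1.png',p[...,::-1]);np.save('w1d.npy',d);np.save('w1c.npy',c,allow_pickle=True)
print(c,proj(c,[[.4915,-.0025,.0325]]))"
```

```text
time: 1.35
tool_pos: [0.4518, 0.0819, 0.2577]
tcp_rot: [0.0, 1.571, 0.0]
wrist_force: [1.5, -0.2, 0.1]
width: 0.587
time: 1.68
tool_pos: [0.4948, -0.0095, 0.2595]
tcp_rot: [0.003, 1.571, -0.005]
wrist_force: [-1.0, 0.5, -0.3]
width: 0.586
yaw 90 rot [-0.005 -0.     0.001] deg 0.3
yaw 270 rot [3.137e+00 2.000e-03 0.000e+00] deg 179.7
t 1.68 pos [ 0.4948 -0.0095  0.2595] dp [-0.05  0.7  -0.33] len 0.8 q [-0.07 -0.09  1.96 -0.    1.27 -1.63]
axes y,z [ 0.005  1.    -0.001] [ 1.    -0.005 -0.   ] F [-1.04  0.48 -0.26] w 0.586
{'fx': 287.44954292000364, 'fy': 287.44954292000364, 'cx': 318.00617473143, 'cy': 198.08188841296595, 'rvec': array([-2.07559516, -2.06471037, -0.28851541]), 'tvec': array([ 0.00831394, -0.51503596,  0.25593131])} [[324.76876245 171.22377039]]
```

View pics/w1.png

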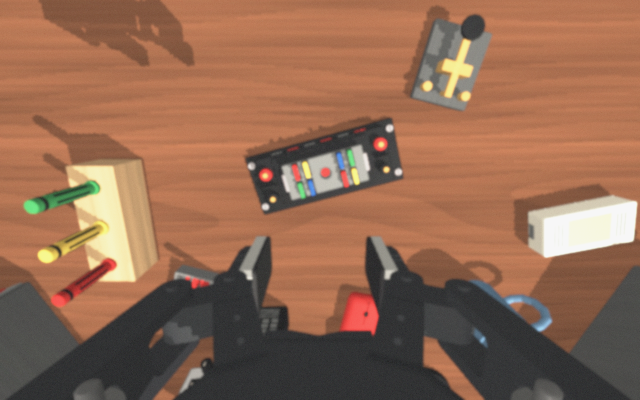

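```bash
python3 - <<'E'
from h import *
c=np.load('w1c.npy',allow_pickle=True).item();ct=bot.get_calibration('top')
im=cv2.imread('pics/w1.png');h=cv2.cvtColor(im,cv2.COLOR_BGR2HSV)
m=np.zeros(h.shape[:2],np.uint8);m[160:185,312:338]=(((h[...,0]<8)|(h[...,0]>172))&(h[...,1]>110))[160:185,312:338]
n,l,st,ce=cv2.connectedComponentsWithStats(m);print(st[1:],ce[1:])
b=ce[1+np.argmax(st[1:,4])];print(plane(c,b,.0325))
print('tri btn',tri(c,[b],ct,[(335.2,207.7)]))
print('proj terms',proj(c,[[.4567,.0648,.035],[.4952,-.0778,.035]]))
# bay outline grey top
co=np.array([(283,178),(361,145),(370,175),(292,200)])
print('green top px', proj(c,[[.5025,-.275,.137],[.5525,-.275,.137],[.6025,-.275,.137]]))
print('cover corners', proj(c,[[0.5856,.4118,.032],[.6116,.2967,.032],[.5538,.2838,.032],[.5308,.4008,.032]]))
go([.5025,-.275,.20],90)
cv2.imwrite('pics/w1c.png',cv2.resize(im[105:220,235:415],None,fx=4.4,fy=4.4,interpolation=2))
E
```

```text
[[321 168   9   9  65]] [[325. 172.]]
[[ 0.49248869 -0.00220888  0.0325    ]]
tri btn (array([ 0.49131199, -0.00212152,  0.03840211]), np.float64(0.0004357011139420962))
proj terms [[380.39398303 142.97769307]
 [264.57723609 174.82317952]]
green top px [[ 30.48112685 205.75664331]
 [ 45.06052456 255.07343145]
 [ 58.25924725 299.71989926]]
cover corners [[633.68809112 238.83943963]
 [543.50775724 256.72287792]
 [542.94998528 216.90550434]
 [637.78422385 199.66376832]]
yaw 90 rot [-0.004 -0.001 -0.   ] deg 0.2
yaw 270 rot [ 3.138e+00 -0.000e+00  2.000e-03] deg 179.8
t 1.73 pos [ 0.4939 -0.0077  0.2593] dp [  5.93 -26.73   0.97] len 27.4 q [-0.07 -0.09  1.96  0.    1.27 -1.63]
axes y,z [0.004 1.    0.   ] [ 1.    -0.004 -0.001] F [-0.06  1.08  0.11] w 0.585
```

View pics/w1c.png

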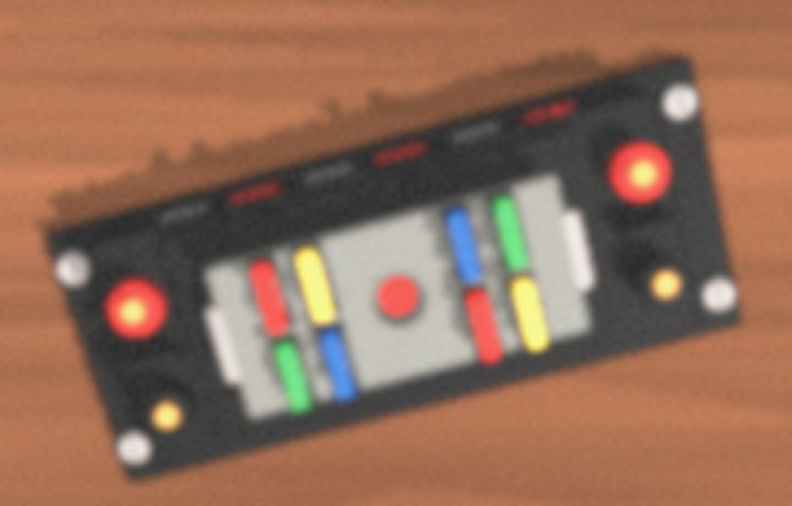

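```bash
python3 -m creep '[{"grip":5,"dp":[1,-4,0.9],"rotation":[0,0,0]},{"grip":5,"dp":[4.5,-26.7,0.9],"rotation":[0,0,0]},{"grip":5,"dp":[4.5,-26.7,0.9],"rotation":[0,0,0]},{"grip":5,"dp":[4.5,-26.7,0.9],"rotation":[0,0,0]},{"grip":5,"dp":[4.5,-26.7,0.9],"rotation":[0,0,0]}]'
python3 - <<'E'
from h import *
go([.5025,-.275,.20],90)
c=np.load('w1c.npy',allow_pickle=True).item();ct=bot.get_calibration('top')
co=np.array([(207,265),(557,178),(592,330),(248,417)])/4.4+[235,105]
P=plane(c,co,.038);print(P.round(4),P.mean(0),np.linalg.norm(P-np.roll(P,-1,0),axis=1));v=P[1]-P[0]+P[2]-P[3];print(np.degrees(np.arctan2(v[1],v[0])))
co=np.array([(255,197),(503,145),(532,250),(280,310)])/6+[270,170]
P=plane(ct,co,.038);print(P.round(4),P.mean(0),np.linalg.norm(P-np.roll(P,-1,0),axis=1));v=-P[1]+P[0]-P[2]+P[3];print(np.degrees(np.arctan2(v[1],v[0])))
E
```

```text
time: 2.15
tool_pos: [0.5023, -0.21, 0.224]
tcp_rot: [-0.001, 1.571, 0.003]
wrist_force: [0.9, 0.0, -0.0]
width: 0.587
yaw 90 rot [ 0.002 -0.    -0.001] deg 0.1
yaw 270 rot [-3.139e+00  1.000e-03 -0.000e+00] deg 179.9
t 2.15 pos [ 0.5023 -0.21    0.224 ] dp [ 2.4 -6.5  0. ] len 6.9 q [-0.44  0.03  1.91  0.    1.2  -2.02]
axes y,z [-0.002  1.     0.001] [ 1.     0.002 -0.   ] F [ 0.9   0.04 -0.02] w 0.587
[[ 0.4827 -0.0551  0.038 ]
 [ 0.4592  0.0417  0.038 ]
 [ 0.5018  0.0531  0.038 ]
 [ 0.527  -0.045   0.038 ]] [ 0.49269608 -0.00131525  0.038     ] [0.09958426 0.04408449 0.1013297  0.04539478]
104.01572421838948
[[ 0.5018  0.052   0.038 ]
 [ 0.5244 -0.0453  0.038 ]
 [ 0.483  -0.0574  0.038 ]
 [ 0.4574  0.041   0.038 ]] [ 0.49166013 -0.00242863  0.038     ] [0.09993815 0.04314977 0.10170142 0.04580325]
103.85446652665519
```

```bash
python3 -m creep '[{"grip":5,"dp":[2,-4,0],"rotation":[0,0,0]},{"grip":5,"dp":[2.4,-6.5,0],"rotation":[0,0,0]},{"grip":5,"dp":[2.4,-6.5,0],"rotation":[0,0,0]},{"grip":5,"dp":[2.4,-6.5,0],"rotation":[0,0,0]}]'
python3 - <<'E'
from h import *
c=bot.get_calibration('wrist');p,d=bot.read_camera('wrist');cv2.imwrite('pics/w2.png',p[...,::-1]);np.save('w2c.npy',c,allow_pickle=True)
go([.5025,-.275,.20],90)
print(proj(c,[[.5025,-.275,.137],[.5025,-.275,.065],[.552,-.275,.137]]))
E
```

```text
time: 2.48
tool_pos: [0.5021, -0.2747, 0.1994]
tcp_rot: [0.003, 1.573, 0.001]
wrist_force: [0.1, 0.3, -0.1]
width: 0.586
yaw 90 rot [ 0.    -0.001 -0.002] deg 0.1
yaw 270 rot [-3.141e+00  3.000e-03 -2.000e-03] deg 180.0
t 2.53 pos [ 0.5025 -0.2739  0.2   ] dp [-0.   -0.11 -0.  ] len 0.1 q [-0.54  0.11  1.88  0.    1.16 -2.11]
axes y,z [-0.     1.     0.002] [ 1.     0.    -0.001] F [0.15 0.03 0.53] w 0.586
[[318.87351676 219.95371315]
 [318.57762658 193.5557848 ]
 [318.97269906 281.66031334]]
```

View pics/w2.png

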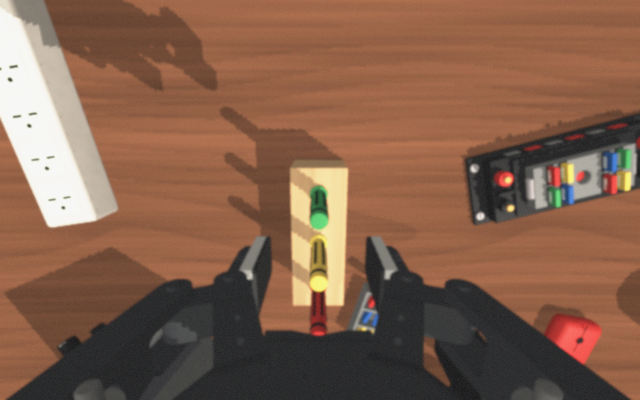

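```bash
python3 -m creep '[{"grip":5,"dp":[4,-0.1,0.05],"rotation":[0,0,0]},{"grip":5,"dp":[8,-0.1,0.05],"rotation":[0,0,0]},{"grip":5,"dp":[10.4,-0.1,0.05],"rotation":[0,0,0]},{"grip":5,"dp":[10.4,-0.1,0.05],"rotation":[0,0,0]}]'
python3 -m creep '[{"grip":0.5,"dp":[0,0,0],"rotation":[0,0,0]},{"grip":0.5,"dp":[0,0,0],"rotation":[0,0,0]},{"grip":0.5,"dp":[0,0,0],"rotation":[0,0,0]},{"grip":0.5,"dp":[0,0,0],"rotation":[0,0,0]},{"grip":0.5,"dp":[0,0,0],"rotation":[0,0,0]}]' 60
python3 - <<'E'
from h import *
go([.5025,-.275,.096],90)
E
```

```text
time: 2.87
tool_pos: [0.4994, -0.2713, 0.0909]
tcp_rot: [0.003, 1.58, 0.007]
wrist_force: [-1.2, 0.6, -0.2]
width: 0.583
time: 3.28
tool_pos: [0.5053, -0.2769, 0.0995]
tcp_rot: [-0.002, 1.566, -0.001]
wrist_force: [1.3, 1.3, 7.0]
width: 0.144
yaw 90 rot [0.    0.005 0.002] deg 0.3
yaw 270 rot [-3.141e+00 -3.000e-03  7.000e-03] deg 180.0
t 3.28 pos [ 0.5053 -0.2769  0.0995] dp [ 0.35  0.19 -0.28] len 0.5 q [-0.54  0.21  1.96  0.    0.97 -2.12]
axes y,z [-0.     1.    -0.002] [1.    0.    0.005] F [1.27 1.3  6.99] w 0.144
```

```bash
python3 -m creep '[{"grip":0.5,"dp":[0,0,0],"rotation":[0,0,0]},{"grip":0.5,"dp":[0,0,0],"rotation":[0,0,0]},{"grip":0.5,"dp":[0,0,0],"rotation":[0,0,0]}]'
python3 - <<'E'
from h import *
go([.5025,-.275,.096],90)
E
```

```text
time: 3.53
tool_pos: [0.5053, -0.2769, 0.0995]
tcp_rot: [-0.001, 1.566, -0.002]
wrist_force: [0.5, 2.1, 6.9]
width: 0.146
yaw 90 rot [-0.     0.005  0.002] deg 0.3
yaw 270 rot [ 3.141e+00  3.000e-03 -7.000e-03] deg 180.0
t 3.53 pos [ 0.5053 -0.2769  0.0995] dp [ 0.35  0.19 -0.28] len 0.5 q [-0.55  0.21  1.96  0.    0.97 -2.12]
axes y,z [ 0.     1.    -0.002] [ 1.    -0.     0.005] F [0.5  2.06 6.92] w 0.146
```

```bash
python3 -m creep '[{"grip":0.5,"dp":[-1.5,0,0],"rotation":[0,0,0]},{"grip":0.5,"dp":[-3.5,0,0],"rotation":[0,0,0]},{"grip":0.5,"dp":[-6,0,0],"rotation":[0,0,0]},{"grip":0.5,"dp":[-9,0,0],"rotation":[0,0,0]},{"grip":0.5,"dp":[-9,0,0],"rotation":[0,0,0]}]'
python3 -m creep '[{"grip":0.5,"dp":[0,0,0],"rotation":[0,0,0]},{"grip":0.5,"dp":[0,0,0],"rotation":[0,0,0]},{"grip":0.5,"dp":[0,0,0],"rotation":[0,0,0]}]'
python3 - <<'E'
from h import *
c=bot.get_calibration('wrist');p,d=bot.read_camera('wrist');cv2.imwrite('pics/w3.png',p[...,::-1]);np.save('w3c.npy',c,allow_pickle=True)
p,d=bot.read_camera('side');cv2.imwrite('pics/s3.png',p[...,::-1])
go([.492,-.002,.186],90)
s=bot.read_state();T=s['tool_pos'];print(proj(c,[T+[0,0,-.086],T+[0,0,.041]]),proj(bot.get_calibration('side'),[T+[0,0,-.086],T+[0,0,.041]]))
E
```

```text
time: 3.95
tool_pos: [0.5069, -0.2786, 0.1943]
tcp_rot: [-0.005, 1.56, -0.005]
wrist_force: [1.1, -0.7, -0.1]
width: 0.145
time: 4.2
tool_pos: [0.5023, -0.2758, 0.1854]
tcp_rot: [0.001, 1.573, 0.001]
wrist_force: [0.2, -0.4, -0.7]
width: 0.146
yaw 90 rot [ 0.    -0.003 -0.001] deg 0.2
yaw 270 rot [-3.141e+00  2.000e-03 -4.000e-03] deg 180.0
t 4.3 pos [ 0.5023 -0.2757  0.1849] dp [-0.07 27.37 -1.02] len 27.4 q [-0.55  0.12  1.89 -0.    1.14 -2.12]
axes y,z [-0.     1.     0.001] [ 1.     0.    -0.003] F [ 0.18  0.08 -0.28] w 0.15
[[319.36215179 208.77082755]
 [320.96856187 317.4570146 ]] [[393.74245844 314.29018494]
 [405.71542323 274.94048571]]
```

View pics/w3.png

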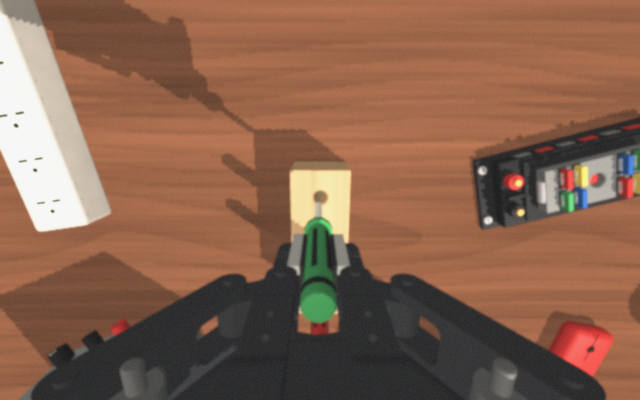

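View pics/s3.png

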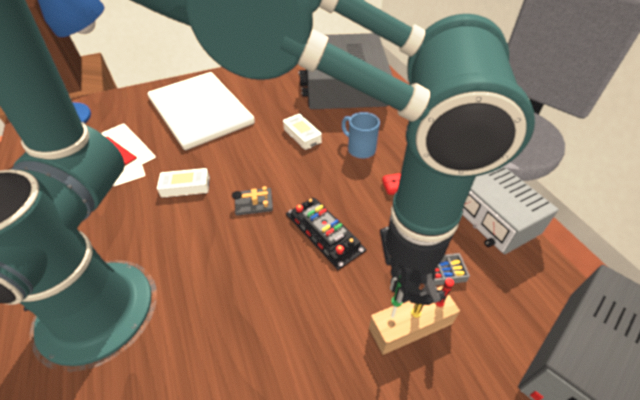

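```bash
python3 - <<'E'
from h import *
im=cv2.imread('pics/w3.png');cv2.imwrite('pics/w3c.png',cv2.resize(im[155:335,270:370],None,fx=3.3*2/2,fy=3.3,interpolation=2))
cv2.imwrite('pics/w3d.png',cv2.resize(im[160:240,285:355],None,fx=7,fy=7,interpolation=2))
im=cv2.imread('pics/s3.png');cv2.imwrite('pics/s3c.png',cv2.resize(im[250:350,350:480],None,fx=6,fy=6,interpolation=2))
c=np.load('w3c.npy',allow_pickle=True).item();print(proj(c,[[.5025,-.275,.06],[.5035,-.275,.06]]))
E
```

```text
[[319.93217998 195.85189233]
 [319.93131082 196.90068835]]
```

View pics/w3d.png

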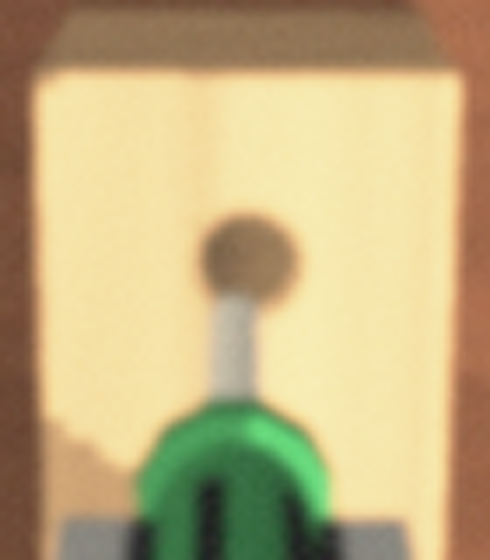

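View pics/s3c.png

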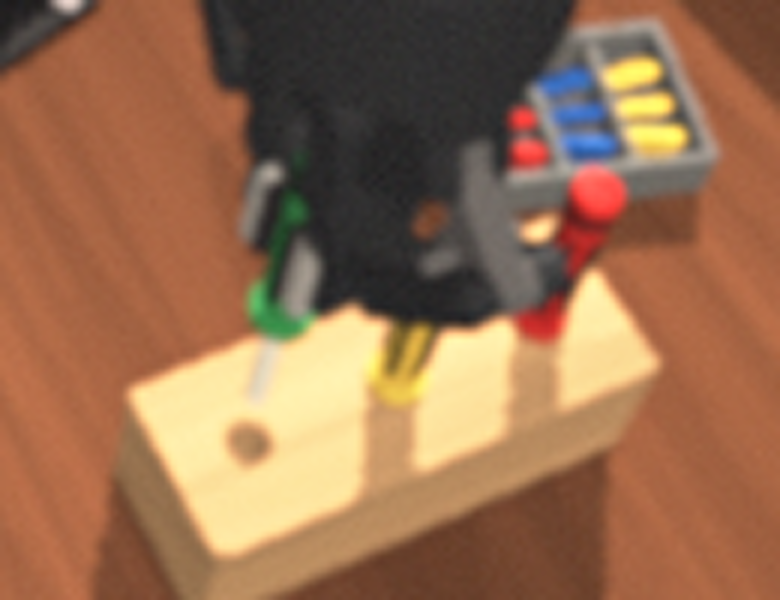

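```bash
python3 - <<'E'
from h import *
c=np.load('w3c.npy',allow_pickle=True).item();cs=bot.get_calibration('side')
t=tri(c,[(318.3,202.8)],cs,[(393.4,316.6)]);print('tip',t)
print('hole',tri(c,[(320.4,196.9)],cs,[(350+249/6,250+441/6)]),plane(c,(320.4,196.9),.06),plane(cs,(350+249/6,250+441/6),.06))
s=bot.read_state();print(s['tool_pos'],t[0]-s['tool_pos'])
E
```

```text
tip (array([ 0.50065651, -0.27670622,  0.09239082]), np.float64(0.0025557741694484733))
hole (array([ 0.50435623, -0.2746013 ,  0.05800887]), np.float64(0.0005795506357342385)) [[ 0.5034998  -0.27456935  0.06      ]] [[ 0.5039818  -0.27528657  0.06      ]]
[ 0.50226812 -0.2757018   0.18491557] [-0.00161161 -0.00100442 -0.09252475]
```

```bash
python3 -m creep '[{"grip":0.5,"dp":[0,2,0],"rotation":[0,0,0]},{"grip":0.5,"dp":[0,5,0],"rotation":[0,0,0]},{"grip":0.5,"dp":[0,9,-0.2],"rotation":[0,0,0]},{"grip":0.5,"dp":[0,13,-0.4],"rotation":[0,0,0]},{"grip":0.5,"dp":[0,17,-0.6],"rotation":[0,0,0]}]'
python3 -m creep '[{"grip":0.5,"dp":[0,4,-0.1],"rotation":[0,0,0]},{"grip":0.5,"dp":[0,7.5,-0.2],"rotation":[0,0,0]},{"grip":0.5,"dp":[0,10,-0.3],"rotation":[0,0,0]},{"grip":0.5,"dp":[0,10.2,-0.3],"rotation":[0,0,0]},{"grip":0.5,"dp":[0,10.2,-0.3],"rotation":[0,0,0]}]'
python3 -m creep '[{"grip":0.5,"dp":[2.5,0,0],"rotation":[0,0,0]},{"grip":0.5,"dp":[2.5,0,0],"rotation":[0,0,0]},{"grip":0.5,"dp":[2.5,0,0],"rotation":[0,0,0]},{"grip":0.5,"dp":[2.5,0,0],"rotation":[0,0,0]}]'
cat > look.py <<'E'
from h import *
import sys
n=sys.argv[1];names=sys.argv[2:]
for k in names:
    c=bot.get_calibration(k);s=bot.read_state();p,d=bot.read_camera(k);cv2.imwrite(f'pics/{n}_{k}.png',p[...,::-1]);np.save(f'{n}_{k}.npy',dict(c=c,s=s,d=d),allow_pickle=True)
E
python3 look.py a wrist side top; python3 - <<'E'
from h import *
go([.4937,-.002,.16],90)
w=cv2.imread('pics/a_wrist.png');s=cv2.imread('pics/a_side.png');t=cv2.imread('pics/a_top.png')
c=np.load('a_wrist.npy',allow_pickle=True).item();T=c['s']['tool_pos']
P=T+[-.0017,0,-.0895]
for nm,im in (('wrist',w),('side',s),('top',t)):
    u=proj(bot.get_calibration(nm) if nm!='wrist' else c['c'],[P,[.492,-.002,.0325]]);print(nm,u)
    a=u[0].astype(int)-40;print(a);cv2.imwrite(f'pics/a_{nm}c.png',cv2.resize(im[a[1]:a[1]+80,a[0]:a[0]+80],None,fx=7,fy=7,interpolation=2))
E
```

```text
time: 4.72
tool_pos: [0.4961, -0.1048, 0.1853]
tcp_rot: [0.001, 1.573, -0.0]
wrist_force: [-0.0, 0.6, -0.5]
width: 0.147
time: 5.13
tool_pos: [0.4934, -0.0029, 0.1856]
tcp_rot: [-0.003, 1.573, 0.003]
wrist_force: [-0.0, -0.8, -0.2]
width: 0.149
time: 5.47
tool_pos: [0.494, -0.0051, 0.1614]
tcp_rot: [0.001, 1.572, -0.001]
wrist_force: [-0.3, -0.0, 0.2]
width: 0.144
yaw 90 rot [-0.001  0.001  0.   ] deg 0.1
yaw 270 rot [ 3.141e+00  0.000e+00 -2.000e-03] deg 180.0
t 5.62 pos [ 0.4949 -0.0049  0.1625] dp [ 0.25  0.29 -0.12] len 0.4 q [-0.06 -0.01  2.07 -0.    1.08 -1.63]
axes y,z [ 0.001  1.    -0.   ] [ 1.    -0.001  0.001] F [ 0.36 -0.63 -0.14] w 0.145
wrist [[319.39498999 205.55899115]
 [322.64073952 192.48781415]]
[279 165]
side [[324.75632626 212.67047352]
 [324.13923624 222.99954274]]
[284 172]
top [[336.56821458 205.58064023]
 [335.25427842 207.68420133]]
[296 165]
```

View pics/a_wristc.png

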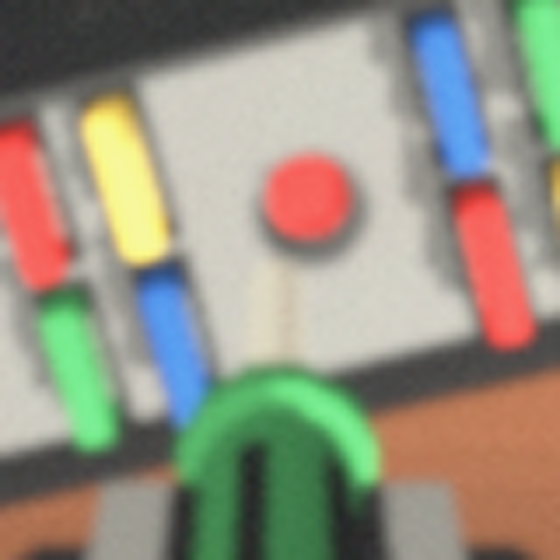

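View pics/a_sidec.png

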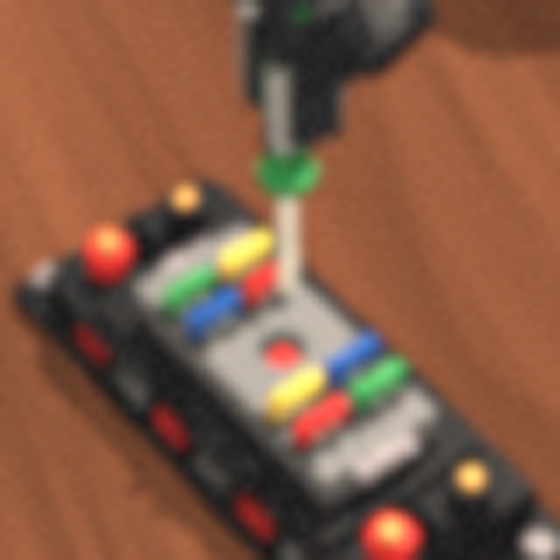

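```bash
python3 - <<'E'
from h import *
a=np.load('a_wrist.npy',allow_pickle=True).item();c=a['c'];cs=bot.get_calibration('side');T=a['s']['tool_pos'];T2=np.load('a_side.npy',allow_pickle=True).item()['s']['tool_pos']
t=tri(c,[(318.3,202)],cs,[(325.4,212.6)]);b=tri(c,[(323,193.1)],cs,[(324.4,222.3)])
print(t,b,t[0]-b[0],T,T2,t[0]-T); print(plane(c,(323,193.1),.0325),plane(cs,(324.4,222.3),.0325),plane(c,(318.3,202),.073),plane(cs,(325.4,212.6),.073))
E
```

```text
(array([ 0.49140388, -0.00608573,  0.0721877 ]), np.float64(0.0041151478252471705)) (array([ 0.49245181, -0.0017101 ,  0.03424779]), np.float64(0.0006409002298779268)) [-0.00104794 -0.00437563  0.03793991] [ 0.49398827 -0.00514802  0.16144909] [ 0.49453773 -0.00511512  0.16203652] [-0.00258439 -0.0009377  -0.08926138]
[[ 0.49258846 -0.00166524  0.0325    ]] [[ 4.93326734e-01 -3.86487824e-04  3.25000000e-02]] [[ 0.48901175 -0.00601301  0.073     ]] [[ 0.49330065 -0.00632647  0.073     ]]
```

```bash
python3 -m creep '[{"grip":0.5,"dp":[1,0.43,0.1],"rotation":[0,0,0]},{"grip":0.5,"dp":[2.6,0.43,0.1],"rotation":[0,0,0]},{"grip":0.5,"dp":[2.6,0.43,0.1],"rotation":[0,0,0]},{"grip":0.5,"dp":[2.6,0.43,0.1],"rotation":[0,0,0]},{"grip":0.5,"dp":[2.6,0.43,0.1],"rotation":[0,0,0]}]'
python3 look.py b wrist side top; python3 - <<'E'
from h import *
go([.4937,-.002,.135],90)
w=cv2.imread('pics/b_wrist.png');s=cv2.imread('pics/b_side.png');t=cv2.imread('pics/b_top.png')
c=np.load('b_wrist.npy',allow_pickle=True).item();T=c['s']['tool_pos']
P=T+[-.0017,0,-.0895];out=[]
for nm,im in (('wrist',w),('side',s)):
    u=proj(bot.get_calibration(nm) if nm!='wrist' else c['c'],[P,[.492,-.002,.0325]]);print(nm,u)
    a=u[1].astype(int)-[28,40];print(a);out.append(cv2.resize(im[a[1]:a[1]+80,a[0]:a[0]+56],None,fx=7,fy=7,interpolation=2))
cv2.imwrite('pics/b_c.png',np.hstack(out))
E
```

```text
time: 6.03
tool_pos: [0.4953, 0.0002, 0.1357]
tcp_rot: [-0.0, 1.571, 0.0]
wrist_force: [-0.2, 0.2, 0.1]
width: 0.149
yaw 90 rot [0.    0.001 0.   ] deg 0.1
yaw 270 rot [-3.141e+00 -0.000e+00  2.000e-03] deg 180.0
t 6.18 pos [4.958e-01 1.000e-04 1.364e-01] dp [ 0.14 -0.21 -0.22] len 0.3 q [-0.05  0.02  2.09  0.    1.03 -1.62]
axes y,z [-0.  1. -0.] [1.    0.    0.001] F [-0.41 -0.24  0.44] w 0.145
wrist [[319.34033377 205.42908964]
 [316.71132952 198.7377428 ]]
[288 158]
side [[324.3821457  218.24899137]
 [324.13923624 222.99954274]]
[296 182]
```

View pics/b_c.png

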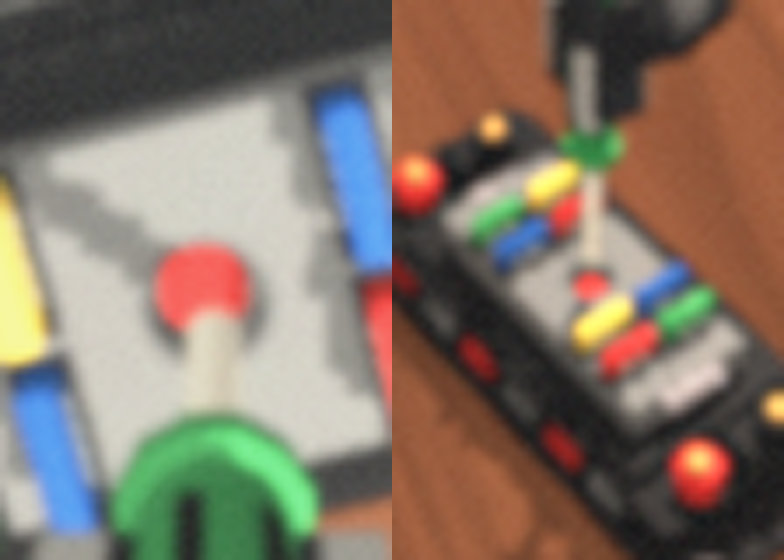

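```bash
python3 - <<'E'
from h import *
a=np.load('b_wrist.npy',allow_pickle=True).item();c=a['c'];cs=bot.get_calibration('side');T=a['s']['tool_pos']
t=tri(c,[(318.4,202.6)],cs,[(324.6,220.4)]);print(t,t[0]-T)
for z in(.044,.047): print(plane(c,(318.4,202.6),z),plane(cs,(324.6,220.4),z))
print(plane(c,(317,199),.0325),plane(cs,(324.3,222.7),.0325))
E
```

```text
(array([ 0.49355068, -0.00058593,  0.03927857]), np.float64(0.00042609334205845215)) [-0.00172187 -0.00074857 -0.09642499]
[[ 0.49188967 -0.00058447  0.044     ]] [[ 0.4922961  -0.00403747  0.044     ]]
[[ 0.49097577 -0.000585    0.047     ]] [[ 0.4913571  -0.00625832  0.047     ]]
[[ 0.49222964 -0.00175784  0.0325    ]] [[ 0.49266908 -0.00135336  0.0325    ]]
```

```bash
python3 -m creep '[{"grip":0.5,"dp":[0,-0.1,0.1],"rotation":[0,0,0]},{"grip":0.5,"dp":[0.6,-0.1,0.1],"rotation":[0,0,0]},{"grip":0.5,"dp":[1.1,-0.1,0.1],"rotation":[0,0,0]},{"grip":0.5,"dp":[1.1,-0.1,0.1],"rotation":[0,0,0]},{"grip":0.5,"dp":[1.1,-0.1,0.1],"rotation":[0,0,0]}]'
python3 look.py c wrist;python3 - <<'E'
from h import *
go([.4937,-.002,.135],90)
w=cv2.imread('pics/c_wrist.png');cv2.imwrite('pics/c_c.png',cv2.resize(w[150:230,280:360],None,fx=7,fy=7,interpolation=2))
E
```

```text
time: 6.6
tool_pos: [0.4955, -0.0009, 0.1238]
tcp_rot: [-0.0, 1.572, 0.0]
wrist_force: [0.3, -0.6, -0.8]
width: 0.147
yaw 90 rot [ 0.    -0.001 -0.   ] deg 0.1
yaw 270 rot [-3.141e+00  0.000e+00 -2.000e-03] deg 180.0
t 6.65 pos [ 0.4958 -0.0009  0.1241] dp [-1.09 -0.11 -0.21] len 1.1 q [-0.05  0.04  2.1   0.    1.   -1.62]
axes y,z [-0.  1.  0.] [ 1.     0.    -0.001] F [ 0.92 -1.04 -1.02] w 0.146
```

View pics/c_c.png

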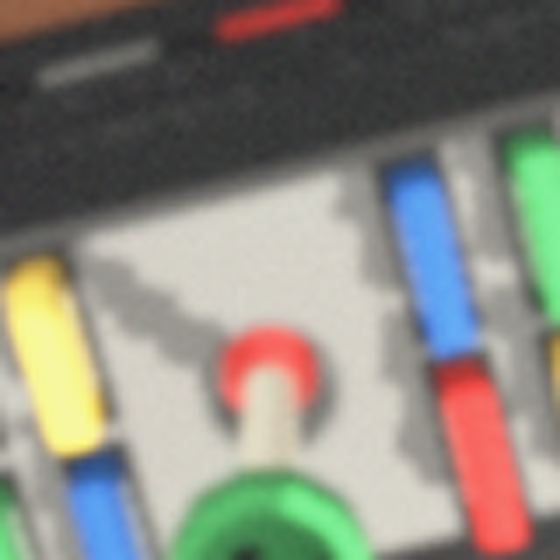

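```bash
python3 -m creep '[{"grip":0.5,"dp":[0.4,0,0],"rotation":[0,0,0]},{"grip":0.5,"dp":[0.8,0,0],"rotation":[0,0,0]},{"grip":0.5,"dp":[0.8,0,0],"rotation":[0,0,0]},{"grip":0.5,"dp":[0.8,0,0],"rotation":[0,0,0]}]'
python3 -m creep '[{"grip":0.5,"dp":[0.3,0,0],"rotation":[0,0,0]},{"grip":0.5,"dp":[0.3,0,0],"rotation":[0,0,0]},{"grip":0.5,"dp":[0.3,0,0],"rotation":[0,0,0]}]'
python3 look.py d wrist;python3 - <<'E'
from h import *
go([.4937,-.002,.135],90)
w=cv2.imread('pics/d_wrist.png');cv2.imwrite('pics/d_c.png',cv2.resize(w[150:230,280:360],None,fx=7,fy=7,interpolation=2))
E
```

```text
time: 6.98
tool_pos: [0.4972, -0.001, 0.1178]
tcp_rot: [-0.0, 1.569, 0.0]
wrist_force: [-1.5, -0.1, 7.7]
width: 0.142
time: 7.23
tool_pos: [0.4982, -0.001, 0.1172]
tcp_rot: [-0.0, 1.567, 0.0]
wrist_force: [-5.5, 0.2, 20.1]
width: 0.149
yaw 90 rot [0.    0.004 0.   ] deg 0.2
yaw 270 rot [-3.141 -0.     0.006] deg 180.0
t 7.28 pos [ 0.4982 -0.001   0.1172] dp [-1.78 -0.1  -0.44] len 1.8 q [-0.05  0.05  2.11 -0.    0.99 -1.62]
axes y,z [-0.  1. -0.] [1.    0.    0.004] F [-5.04  0.6  20.86] w 0.147
```

View pics/d_c.png

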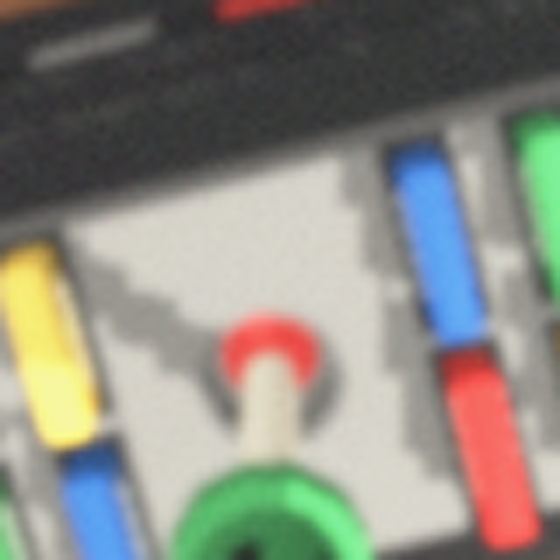

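```bash
python3 -m creep '[{"grip":0.5,"dp":[-2,0,0],"rotation":[0,0,0]},{"grip":0.5,"dp":[-5,0,0],"rotation":[0,0,0]},{"grip":0.5,"dp":[-7.6,0,0],"rotation":[0,0,0]},{"grip":0.5,"dp":[-7.6,-1,0],"rotation":[0,0,0]},{"grip":0.5,"dp":[-7.6,-4,0],"rotation":[0,0,0]}]'
python3 -m creep '[{"grip":0.5,"dp":[0,-4,0.2],"rotation":[0,0,0]},{"grip":0.5,"dp":[0,-8,0.4],"rotation":[0,0,0]},{"grip":0.5,"dp":[0,-12,0.6],"rotation":[0,0,0]},{"grip":0.5,"dp":[0,-16,0.8],"rotation":[0,0,0]},{"grip":0.5,"dp":[0,-20,1],"rotation":[0,0,0]}]'
python3 -m creep '[{"grip":0.5,"dp":[0,-2,0.1],"rotation":[0,0,0]},{"grip":0.5,"dp":[0,-3.2,0.1],"rotation":[0,0,0]},{"grip":0.5,"dp":[0,-3.2,0.1],"rotation":[0,0,0]},{"grip":0.5,"dp":[0,-3.2,0.1],"rotation":[0,0,0]}]'
python3 -c "
from h import *
go([.5065,-.274,.165],90)"
```

```text
time: 7.7
tool_pos: [0.498, -0.0393, 0.1917]
tcp_rot: [-0.002, 1.566, 0.004]
wrist_force: [-0.3, -0.1, -1.0]
width: 0.147
time: 8.12
tool_pos: [0.5056, -0.2429, 0.1887]
tcp_rot: [0.0, 1.571, 0.0]
wrist_force: [-0.0, 0.1, -0.2]
width: 0.146
time: 8.45
tool_pos: [0.5067, -0.2724, 0.1887]
tcp_rot: [0.002, 1.572, 0.001]
wrist_force: [-0.4, 0.2, 0.2]
width: 0.145
yaw 90 rot [-0.001 -0.001 -0.002] deg 0.1
yaw 270 rot [ 3.141e+00 -2.000e-03  2.000e-03] deg 179.9
t 8.45 pos [ 0.5067 -0.2724  0.1887] dp [ 2.37 -0.16 -0.02] len 2.4 q [-0.54  0.12  1.88  0.    1.14 -2.11]
axes y,z [0.001 1.    0.002] [ 1.    -0.001 -0.001] F [-0.42  0.24  0.23] w 0.145
```

Lower to about 10 mm above the hole and look.

```bash
python3 -m creep '[{"grip":0.5,"dp":[1,-0.16,0],"rotation":[0,0,0]},{"grip":0.5,"dp":[2.9,-0.16,0],"rotation":[0,0,0]},{"grip":0.5,"dp":[2.9,-0.16,0],"rotation":[0,0,0]},{"grip":0.5,"dp":[2.9,-0.16,0],"rotation":[0,0,0]},{"grip":0.5,"dp":[2.9,-0.16,0],"rotation":[0,0,0]}]'
python3 look.py e wrist side; python3 - <<'E'
from h import *
go([.5065,-.274,.16],90)
w=cv2.imread('pics/e_wrist.png');s=cv2.imread('pics/e_side.png')
c=np.load('e_wrist.npy',allow_pickle=True).item();out=[]
for nm,im in (('wrist',w),('side',s)):
    u=proj(bot.get_calibration(nm) if nm!='wrist' else c['c'],[[.5037,-.275,.06]])[0];print(nm,u)
    a=u.astype(int)-[28,40];print(a);out.append(cv2.resize(im[a[1]:a[1]+80,a[0]:a[0]+56],None,fx=7,fy=7,interpolation=2))
cv2.imwrite('pics/e_c.png',np.hstack(out))
E
```

```text
time: 8.87
tool_pos: [0.5073, -0.2734, 0.1605]
tcp_rot: [-0.001, 1.571, 0.002]
wrist_force: [-0.1, 0.4, 0.9]
width: 0.147
yaw 90 rot [0.001 0.001 0.001] deg 0.1
yaw 270 rot [-3.14e+00 -1.00e-03  2.00e-03] deg 179.9
t 8.97 pos [ 0.5079 -0.2742  0.1615] dp [ 0.15  0.02 -0.14] len 0.2 q [-0.54  0.15  1.9   0.    1.09 -2.11]
axes y,z [-0.001  1.    -0.001] [1.    0.001 0.001] F [ 1.04 -0.5  -0.1 ] w 0.142
wrist [317.28502354 199.30972163]
[289 159]
side [391.27739746 323.41598314]
[363 283]
```

View pics/e_c.png

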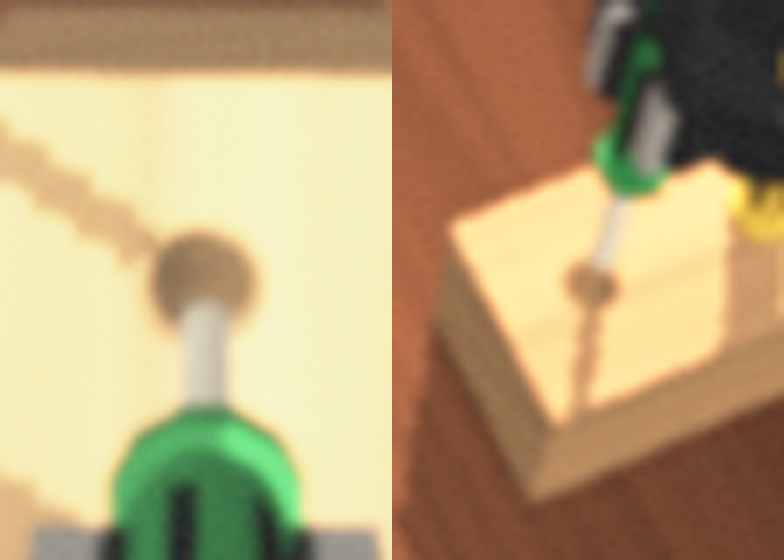

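```bash
python3 - <<'E'
from h import *
a=np.load('e_wrist.npy',allow_pickle=True).item();c=a['c'];cs=bot.get_calibration('side')
print(plane(c,(318.6,202.5),.0715)-plane(c,(318,199.1),.06), plane(cs,(363+(602-392)/7,283+266/7),.0715)-plane(cs,(363+(590-392)/7,283+286/7),.06))
E
```

```text
[[-0.00054271  0.00048218  0.0115    ]] [[ 0.0014075 -0.0004952  0.0115   ]]
```

```bash
python3 -m creep '[{"grip":0.5,"dp":[0.8,0,0],"rotation":[0,0,0]},{"grip":0.5,"dp":[1.8,0,0],"rotation":[0,0,0]},{"grip":0.5,"dp":[2.8,0,0],"rotation":[0,0,0]},{"grip":0.5,"dp":[2.8,0,0],"rotation":[0,0,0]}]'
python3 -c "
from h import *
go([.5065,-.274,.0985],90)"
```

```text
time: 9.3
tool_pos: [0.5053, -0.2734, 0.1293]
tcp_rot: [0.002, 1.575, 0.002]
wrist_force: [-0.7, 0.6, -0.9]
width: 0.147
yaw 90 rot [ 0.    -0.004 -0.003] deg 0.3
yaw 270 rot [-3.142  0.004 -0.007] deg 180.0
t 9.3 pos [ 0.5053 -0.2734  0.1293] dp [ 3.08 -0.06  0.13] len 3.1 q [-0.54  0.18  1.93  0.    1.04 -2.11]
axes y,z [-0.     1.     0.003] [ 1.     0.    -0.004] F [-0.7   0.57 -0.94] w 0.147
```

No contact force; it entered the hole. Continue.

```bash
python3 -m creep '[{"grip":0.5,"dp":[1,0,0],"rotation":[0,0,0]},{"grip":0.5,"dp":[2,0,0],"rotation":[0,0,0]},{"grip":0.5,"dp":[2.8,0,0],"rotation":[0,0,0]},{"grip":0.5,"dp":[3.2,0,0],"rotation":[0,0,0]},{"grip":0.5,"dp":[3.2,0,0],"rotation":[0,0,0]}]'
python3 -c "
from h import *
go([.5065,-.274,.0985],90)"
```

```text
time: 9.72
tool_pos: [0.5069, -0.2743, 0.0999]
tcp_rot: [0.0, 1.572, 0.001]
wrist_force: [0.9, -0.2, -0.4]
width: 0.148
yaw 90 rot [ 0.    -0.001 -0.001] deg 0.1
yaw 270 rot [-3.141e+00  1.000e-03 -2.000e-03] deg 180.0
t 9.72 pos [ 0.5069 -0.2743  0.0999] dp [ 0.14  0.03 -0.04] len 0.1 q [-0.54  0.21  1.95  0.    0.98 -2.11]
axes y,z [-0.     1.     0.001] [ 1.     0.    -0.001] F [ 0.94 -0.22 -0.42] w 0.148
```

```bash
python3 -m creep '[{"grip":0.5,"dp":[0.1,0,0],"rotation":[0,0,0]},{"grip":0.5,"dp":[0.1,0,0],"rotation":[0,0,0]},{"grip":4,"dp":[0.1,0,0],"rotation":[0,0,0]},{"grip":4,"dp":[0.1,0,0],"rotation":[0,0,0]},{"grip":4,"dp":[0.1,0,0],"rotation":[0,0,0]}]'
python3 -m creep '[{"grip":4,"dp":[0,0,0],"rotation":[0,0,0]},{"grip":4,"dp":[0,0,0],"rotation":[0,0,0]},{"grip":4,"dp":[-2,0,0],"rotation":[0,0,0]},{"grip":4,"dp":[-5,0,0],"rotation":[0,0,0]},{"grip":4,"dp":[-9,0,0],"rotation":[0,0,0]}]'
python3 -m creep '[{"grip":4,"dp":[-3,0,0],"rotation":[0,0,0]},{"grip":4,"dp":[-3,4,0],"rotation":[0,0,0]},{"grip":4,"dp":[-3,4,0],"rotation":[0,0,0]}]'
python3 look.py f wrist side; python3 - <<'E'
from h import *
go([.4,.2,.24],12)
s=cv2.imread('pics/f_side.png');cv2.imwrite('pics/f_c.png',cv2.resize(s[250:350,350:480],None,fx=6,fy=6,interpolation=2))
E
```

```text
time: 10.13
tool_pos: [0.5073, -0.2745, 0.0995]
tcp_rot: [-0.0, 1.571, 0.0]
wrist_force: [0.9, 0.1, 0.7]
width: 0.47
time: 10.55
tool_pos: [0.5049, -0.2731, 0.1869]
tcp_rot: [0.003, 1.577, 0.003]
wrist_force: [0.5, 0.7, -0.9]
width: 0.468
time: 10.8
tool_pos: [0.5087, -0.2316, 0.2229]
tcp_rot: [-0.0, 1.566, 0.001]
wrist_force: [-0.5, 0.1, -1.3]
width: 0.471
yaw 12 rot [ 1.364e+00  1.000e-03 -0.000e+00] deg 78.1
yaw 192 rot [-1.778e+00  0.000e+00  1.000e-03] deg 101.9
t 10.9 pos [ 0.5073 -0.2336  0.22  ] dp [ -2.03  43.38 -10.63] len 44.7 q [-0.48  0.06  1.89 -0.    1.19 -2.05]
axes y,z [-0.002  1.    -0.   ] [1.    0.002 0.001] F [ 0.29  0.3  -0.24] w 0.466
```

View pics/f_c.png

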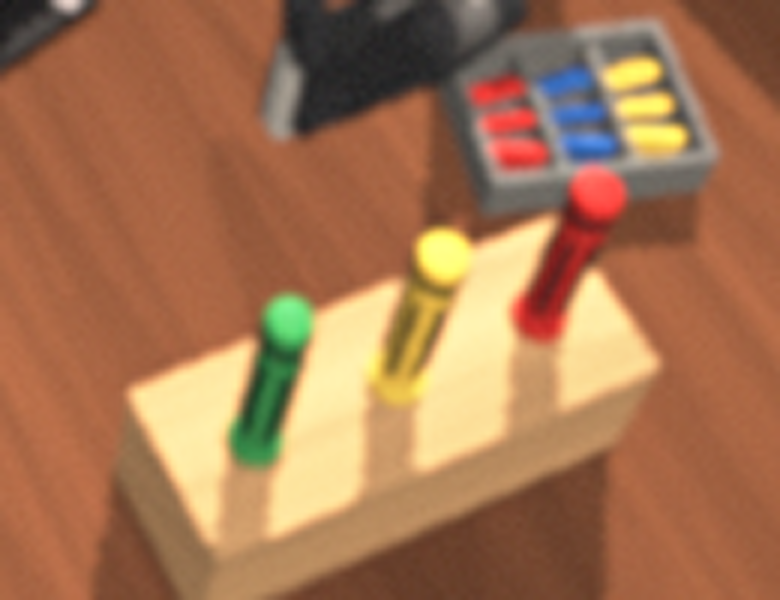

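View pics/f_wrist.png

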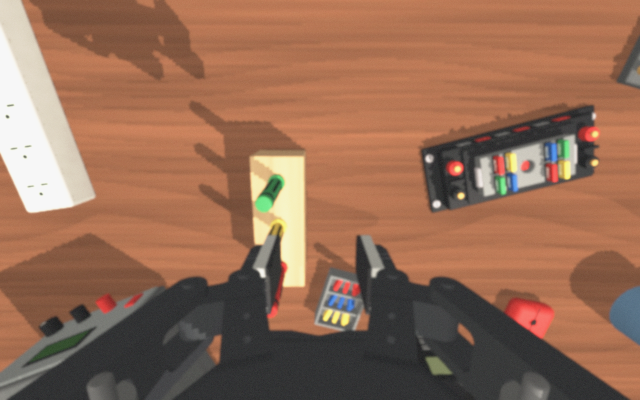

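```bash
python3 -m creep '[{"grip":8,"dp":[-1,3,-1],"rotation":[0.12,0,0]},{"grip":8,"dp":[-2,7,-2],"rotation":[0.24,0,0]},{"grip":8,"dp":[-2,11,-3],"rotation":[0.36,0,0]},{"grip":8,"dp":[-2,15,-3],"rotation":[0.48,0,0]},{"grip":8,"dp":[-2,19,-3],"rotation":[0.6,0,0]}]'
python3 -c "
from h import *
go([.55,.34,.24],12)"
```

```text
time: 11.32
tool_pos: [0.4764, -0.0517, 0.2388]
tcp_rot: [0.456, 1.523, -0.457]
wrist_force: [0.6, -0.1, -0.2]
width: 0.936
yaw 12 rot [ 0.779 -0.     0.001] deg 44.6
yaw 192 rot [-2.363e+00 -1.000e-03 -1.000e-03] deg 135.4
t 11.32 pos [ 0.4764 -0.0517  0.2388] dp [ -0.14  36.76 -15.4 ] len 39.9 q [-0.16 -0.11  2.02 -0.    1.24 -1.15]
axes y,z [ 0.55   0.835 -0.001] [ 0.835 -0.55  -0.001] F [ 0.57 -0.06 -0.22] w 0.936
```

```bash
python3 -m creep '[{"grip":8,"dp":[0,3.7,-1.5],"rotation":[0.12,0,0]},{"grip":8,"dp":[0,7.4,-3.1],"rotation":[0.24,0,0]},{"grip":8,"dp":[0,11,-4.7],"rotation":[0.36,0,0]},{"grip":8,"dp":[0,14.7,-6.2],"rotation":[0.48,0,0]},{"grip":8,"dp":[0,18.4,-7.7],"rotation":[0.6,0,0]}]'
python3 -c "
from h import *
go([.55,.34,.24],12)"
```

```text
time: 11.73
tool_pos: [0.5102, 0.1301, 0.2385]
tcp_rot: [0.882, 1.385, -0.885]
wrist_force: [0.4, -0.5, 0.2]
width: 0.934
yaw 12 rot [0.225 0.    0.002] deg 12.9
yaw 192 rot [-2.916e+00 -2.000e-03  1.000e-03] deg 167.1
t 11.73 pos [0.5102 0.1301 0.2385] dp [ -0.17  12.45 -17.37] len 21.4 q [ 0.2  -0.01  1.93 -0.    1.23 -0.23]
axes y,z [ 0.907  0.421 -0.002] [ 0.421 -0.907  0.   ] F [ 0.35 -0.55  0.24] w 0.934
```

```bash
python3 -m creep '[{"grip":8,"dp":[0,2.4,-3.4],"rotation":[0.1,0,0]},{"grip":8,"dp":[0,4.8,-6.8],"rotation":[0.18,0,0]},{"grip":8,"dp":[0,7.2,-10.2],"rotation":[0.18,0,0]},{"grip":8,"dp":[0,9.6,-13.5],"rotation":[0.18,0,0]},{"grip":8,"dp":[0,12,-16.8],"rotation":[0.18,0,0]}]'
python3 -m creep '[{"grip":8,"dp":[0,0,0],"rotation":[0,0,0]},{"grip":8,"dp":[0,0,0],"rotation":[0,0,0]},{"grip":8,"dp":[0,0,0],"rotation":[0,0,0]}]'
python3 look.py g wrist;python3 -c "
from h import *
go([.57,.348,.2],12)
c=np.load('g_wrist.npy',allow_pickle=True).item()
print(proj(c['c'],[[.5856,.4118,.032],[.6116,.2967,.032],[.5538,.2838,.032],[.5308,.4008,.032]]))"
```

```text
time: 12.15
tool_pos: [0.5474, 0.3335, 0.238]
tcp_rot: [1.014, 1.321, -1.017]
wrist_force: [0.9, -0.0, 0.3]
width: 0.937
time: 12.4
tool_pos: [0.547, 0.3313, 0.238]
tcp_rot: [1.012, 1.322, -1.017]
wrist_force: [0.5, -0.5, -0.2]
width: 0.936
yaw 12 rot [0.051 0.001 0.002] deg 2.9
yaw 192 rot [-3.091e+00 -3.000e-03  2.000e-03] deg 177.1
t 12.45 pos [0.5471 0.3308 0.2384] dp [ 3.83  2.66 -1.08] len 4.8 q [ 0.51  0.2   1.69 -0.    1.25  0.25]
axes y,z [ 0.966  0.257 -0.002] [ 0.257 -0.966  0.001] F [0.34 0.3  0.16] w 0.941
[[370.90255639 116.40361628]
 [362.39417839 215.77573987]
 [314.41908718 213.91071798]
 [321.07473569 113.18664915]]
```

View pics/g_wrist.png

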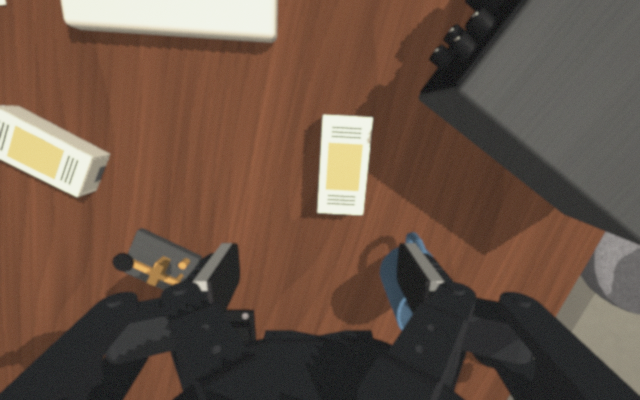

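```bash
cat > cov.py <<'E'
from h import *
import sys
c=np.load(sys.argv[1]+'_wrist.npy',allow_pickle=True).item()
im=cv2.imread(f'pics/{sys.argv[1]}_wrist.png');h=cv2.cvtColor(im,cv2.COLOR_BGR2HSV)
m=((h[...,2]>195)).astype(np.uint8);m=cv2.morphologyEx(m,cv2.MORPH_CLOSE,np.ones((5,5)))
x0,y0,x1,y1=map(int,sys.argv[2:6]);k=np.zeros_like(m);k[y0:y1,x0:x1]=1;m&=k
cn=max(cv2.findContours(m,0,2)[0],key=cv2.contourArea);z=float(sys.argv[6])
W=plane(c['c'],cn[:,0]+0.0,z)[:,:2].astype(np.float32)
r=cv2.minAreaRect(W*1000);print(r)
b=cv2.boxPoints(r);e=[b[1]-b[0],b[2]-b[1]];L=max(e,key=np.linalg.norm);print('long ang',np.degrees(np.arctan2(L[1],L[0]))%180)
E
python3 cov.py g 300 100 390 225 .032
```

```text
((571.868408203125, 349.2244567871094), (56.283382415771484, 116.32946014404297), 11.960752487182617)
long ang 101.96075
```

```bash
python3 -c "
from h import *
go([.572,.349,.06],11.96)"
python3 -m creep '[{"grip":8.5,"dp":[3,2.5,-1.1],"rotation":[0.05,0,0]},{"grip":8.5,"dp":[7,2.9,-1.2],"rotation":[0.05,0,0]},{"grip":8.5,"dp":[11,2.9,-1.2],"rotation":[0.05,0,0]},{"grip":8.5,"dp":[14,2.9,-1.2],"rotation":[0.05,0,0]},{"grip":8.5,"dp":[14,2.9,-1.2],"rotation":[0.05,0,0]}]'
python3 -m creep '[{"grip":8.5,"dp":[2,0,0],"rotation":[0,0,0]},{"grip":8.5,"dp":[2,0,0],"rotation":[0,0,0]},{"grip":8.5,"dp":[2,0,0],"rotation":[0,0,0]}]'
python3 look.py i wrist;python3 -c "
from h import *
go([.572,.349,.016],11.96)"
```

```text
yaw 11.96 rot [0.051 0.001 0.002] deg 2.9
yaw 191.96 rot [-3.09e+00 -3.00e-03  2.00e-03] deg 177.1
t 12.45 pos [0.5471 0.3308 0.2384] dp [17.83  2.91 -1.14] len 18.1 q [ 0.51  0.2   1.69 -0.    1.25  0.25]
axes y,z [ 0.966  0.257 -0.002] [ 0.257 -0.966  0.001] F [0.34 0.3  0.16] w 0.941
time: 12.87
tool_pos: [0.5671, 0.3461, 0.091]
tcp_rot: [1.043, 1.306, -1.067]
wrist_force: [-2.0, 0.3, -1.1]
width: 0.996
time: 13.12
tool_pos: [0.5724, 0.3501, 0.0805]
tcp_rot: [1.053, 1.301, -1.054]
wrist_force: [0.5, 0.3, 0.6]
width: 0.996
yaw 11.96 rot [ 0.001 -0.    -0.002] deg 0.1
yaw 191.96 rot [-3.141e+00  3.000e-03 -1.000e-03] deg 180.0
t 13.17 pos [0.5732 0.3508 0.0817] dp [ 6.57 -0.17  0.15] len 6.6 q [ 0.51  0.39  1.75 -0.    0.99  0.3 ]
axes y,z [0.978 0.208 0.002] [ 0.208 -0.978 -0.   ] F [-0.16 -0.34 -0.22] w 0.996
```

View pics/i_wrist.png

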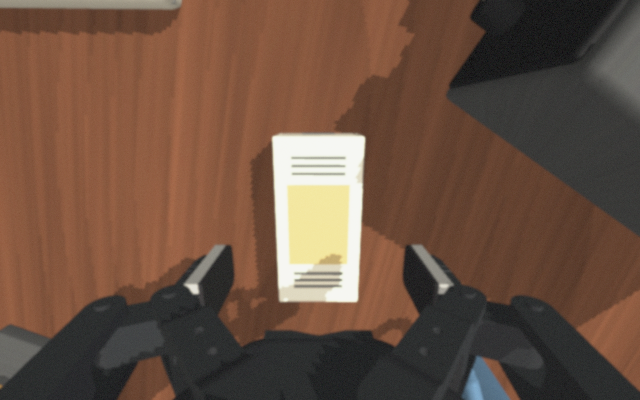

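```bash
python3 -m creep '[{"grip":8.5,"dp":[2,-0.1,0.1],"rotation":[0,0,0]},{"grip":8.5,"dp":[4.5,-0.1,0.1],"rotation":[0,0,0]},{"grip":8.5,"dp":[6.3,-0.1,0.1],"rotation":[0,0,0]},{"grip":8.5,"dp":[6.3,-0.1,0.1],"rotation":[0,0,0]},{"grip":8.5,"dp":[6.3,-0.1,0.1],"rotation":[0,0,0]}]'
python3 -m creep '[{"grip":8.5,"dp":[0,0,0],"rotation":[0,0,0]},{"grip":8.5,"dp":[0,0,0],"rotation":[0,0,0]},{"grip":5,"dp":[0,0,0],"rotation":[0,0,0]},{"grip":5,"dp":[0,0,0],"rotation":[0,0,0]},{"grip":5,"dp":[0,0,0],"rotation":[0,0,0]}]' 60
python3 -m creep '[{"grip":5,"dp":[0,0,0],"rotation":[0,0,0]},{"grip":5,"dp":[0,0,0],"rotation":[0,0,0]}]' 60
python3 -c "
from h import *
go([.572,.349,.016],11.96)"
```

```text
time: 13.58
tool_pos: [0.5718, 0.35, 0.0177]
tcp_rot: [1.053, 1.301, -1.053]
wrist_force: [-0.3, -0.7, 0.2]
width: 0.996
time: 14.0
tool_pos: [0.5726, 0.3507, 0.0184]
tcp_rot: [1.055, 1.3, -1.05]
wrist_force: [0.8, 0.9, -0.4]
width: 0.64
time: 14.17
tool_pos: [0.5726, 0.3507, 0.0181]
tcp_rot: [1.054, 1.301, -1.051]
wrist_force: [-1.0, 0.3, 6.0]
width: 0.643
yaw 11.96 rot [ 0.002 -0.001 -0.002] deg 0.2
yaw 191.96 rot [-3.14e+00  4.00e-03 -1.00e-03] deg 179.9
t 14.17 pos [0.5726 0.3507 0.0181] dp [ 0.21 -0.09  0.15] len 0.3 q [ 0.51  0.47  1.78 -0.    0.89  0.3 ]
axes y,z [0.978 0.209 0.002] [ 0.209 -0.978 -0.001] F [-0.97  0.34  5.98] w 0.643
```

```bash
python3 -m creep '[{"grip":5,"dp":[-1.5,0,0],"rotation":[0,0,0]},{"grip":5,"dp":[-4,0,0],"rotation":[0,0,0]},{"grip":5,"dp":[-7.5,0,0],"rotation":[0,0,0]},{"grip":5,"dp":[-10,0,0],"rotation":[0,0,0]},{"grip":5,"dp":[-10,0,0],"rotation":[0,0,0]}]'
python3 -m creep '[{"grip":5,"dp":[0,0,0],"rotation":[0,0,0]},{"grip":5,"dp":[0,0,0],"rotation":[0,0,0]},{"grip":5,"dp":[0,0,0],"rotation":[0,0,0]}]'
python3 look.py j wrist side;python3 -c "
from h import *
go([.492,-.002,.118],14.5)"
```

```text
time: 14.58
tool_pos: [0.5753, 0.3523, 0.1246]
tcp_rot: [1.061, 1.297, -1.043]
wrist_force: [1.1, 0.2, 1.0]
width: 0.646
time: 14.83
tool_pos: [0.5701, 0.3493, 0.1148]
tcp_rot: [1.05, 1.303, -1.056]
wrist_force: [-1.2, -1.1, 0.1]
width: 0.644
yaw 14.5 rot [-0.043  0.001  0.004] deg 2.4
yaw 194.5 rot [ 3.099e+00  6.000e-03 -2.000e-03] deg 177.6
t 14.93 pos [0.5701 0.3493 0.1144] dp [ -0.27 -14.99  32.72] len 36.0 q [0.51 0.36 1.73 0.   1.05 0.3 ]
axes y,z [ 0.978  0.209 -0.004] [ 0.209 -0.978  0.001] F [ 1.01  0.56 -0.67] w 0.642
```

View pics/j_wrist.png

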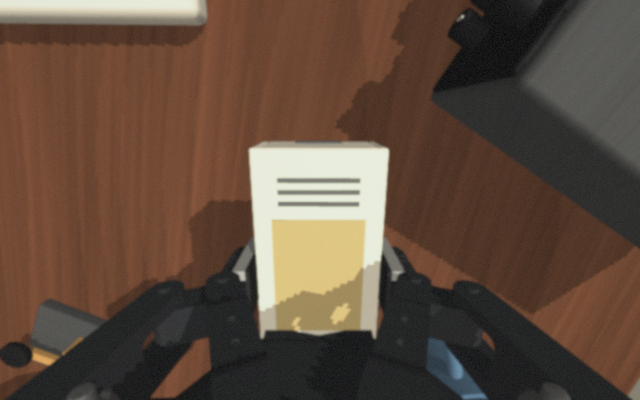

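View pics/j_side.png

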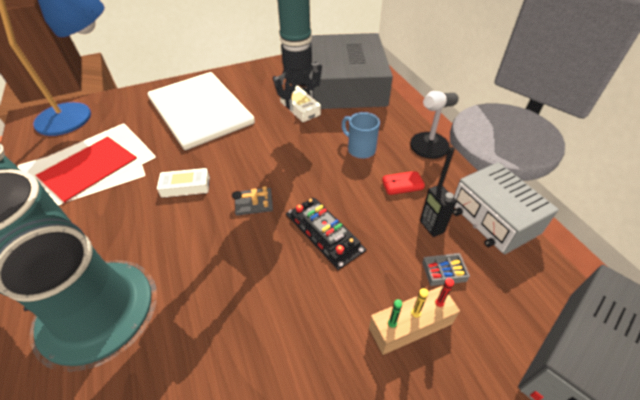

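```bash
python3 - <<'E'
from h import *
a=np.load('j_wrist.npy',allow_pickle=True).item();s=a['s'];Rc=R.from_rotvec(s['tcp_rot'])
for px in [(250.5,148),(388.5,148),(319,147.5)]:
    P=plane(a['c'],px,s['tool_pos'][2]+.0139)[0];print(Rc.inv().apply(P-s['tool_pos'])*1000)
E
```

```text
[-13.86850539 -27.45953584 -56.91011531]
[-14.05048572  27.14676487 -56.86681149]
[-13.95910428  -0.33574947 -57.08459173]
```

```bash
python3 -m creep '[{"grip":5,"dp":[-0.3,-1,2.2],"rotation":[-0.043,0,0]},{"grip":5,"dp":[-0.3,-2.5,5.5],"rotation":[-0.043,0,0]},{"grip":5,"dp":[-0.3,-4,8.8],"rotation":[-0.043,0,0]},{"grip":5,"dp":[-0.3,-5.6,12.2],"rotation":[-0.043,0,0]},{"grip":5,"dp":[-0.3,-7.2,15.7],"rotation":[-0.043,0,0]}]'
python3 -c "
from h import *
go([.4919,-.0007,.118],14.4)"
```

```text
time: 15.35
tool_pos: [0.5324, 0.1801, 0.1181]
tcp_rot: [1.018, 1.32, -1.022]
wrist_force: [-0.0, -0.4, -0.8]
width: 0.644
yaw 14.4 rot [0.003 0.    0.002] deg 0.2
yaw 194.4 rot [-3.138 -0.004  0.   ] deg 179.8
t 15.35 pos [0.5324 0.1801 0.1181] dp [ 0.04 -8.47 16.48] len 18.5 q [ 0.28  0.17  1.97 -0.    1.01  0.03]
axes y,z [ 0.968  0.252 -0.002] [ 0.252 -0.968  0.   ] F [-0.04 -0.45 -0.79] w 0.644
```

```bash
python3 -m creep '[{"grip":5,"dp":[0,-1.7,3.4],"rotation":[0.003,0,0]},{"grip":5,"dp":[0,-3.4,6.8],"rotation":[0.003,0,0]},{"grip":5,"dp":[0,-5.1,10.2],"rotation":[0.003,0,0]},{"grip":5,"dp":[0,-7,13.6],"rotation":[0.003,0,0]},{"grip":5,"dp":[0,-8.3,16],"rotation":[0.003,0,0]}]'
python3 -m creep '[{"grip":5,"dp":[0,0,0],"rotation":[0,0,0]},{"grip":5,"dp":[0,0,0],"rotation":[0,0,0]},{"grip":5,"dp":[0,0,0],"rotation":[0,0,0]}]'
python3 -c "
from h import *
go([.4919,-.0007,.083],14.4)"
```

```text
time: 15.77
tool_pos: [0.4916, 0.0033, 0.1183]
tcp_rot: [1.022, 1.319, -1.025]
wrist_force: [0.7, 0.3, -0.9]
width: 0.643
time: 16.02
tool_pos: [0.4934, 0.0061, 0.119]
tcp_rot: [1.023, 1.318, -1.024]
wrist_force: [-0.2, 0.6, -0.1]
width: 0.645
yaw 14.4 rot [-0.002 -0.001  0.001] deg 0.1
yaw 194.4 rot [3.14e+00 1.00e-03 1.00e-03] deg 179.9
t 16.02 pos [0.4934 0.0061 0.119 ] dp [ 3.6  -0.31  0.62] len 3.7 q [-0.04  0.04  2.11  0.    0.99 -0.29]
axes y,z [ 0.969  0.247 -0.001] [ 0.247 -0.969 -0.001] F [-0.17  0.57 -0.09] w 0.645
```

```bash
python3 -m creep '[{"grip":5,"dp":[1,-0.3,0.6],"rotation":[0,0,0]},{"grip":5,"dp":[3.4,-0.3,0.6],"rotation":[0,0,0]},{"grip":5,"dp":[3.4,-0.3,0.6],"rotation":[0,0,0]},{"grip":5,"dp":[3.4,-0.3,0.6],"rotation":[0,0,0]},{"grip":5,"dp":[3.4,-0.3,0.6],"rotation":[0,0,0]}]'
python3 look.py k wrist side top;python3 -c "
from h import *
go([.4919,-.0007,.07],14.4)
im=cv2.imread('pics/k_side.png');cv2.imwrite('pics/k_s.png',cv2.resize(im[150:280,270:400],None,fx=4.5,fy=4.5,interpolation=2))"
```

```text
time: 16.43
tool_pos: [0.4922, -0.0001, 0.0854]
tcp_rot: [1.021, 1.319, -1.022]
wrist_force: [-0.0, -0.3, 0.1]
width: 0.646
yaw 14.4 rot [-0.     0.001 -0.002] deg 0.1
yaw 194.4 rot [ 3.142e+00 -3.000e-03 -1.000e-03] deg 180.0
t 16.58 pos [ 0.4932 -0.0005  0.0865] dp [ 1.65 -0.13 -0.01] len 1.7 q [-0.05  0.08  2.14  0.    0.92 -0.3 ]
axes y,z [0.969 0.249 0.002] [ 0.249 -0.969  0.001] F [ 1.24  0.1  -0.66] w 0.646
```

View pics/k_wrist.png

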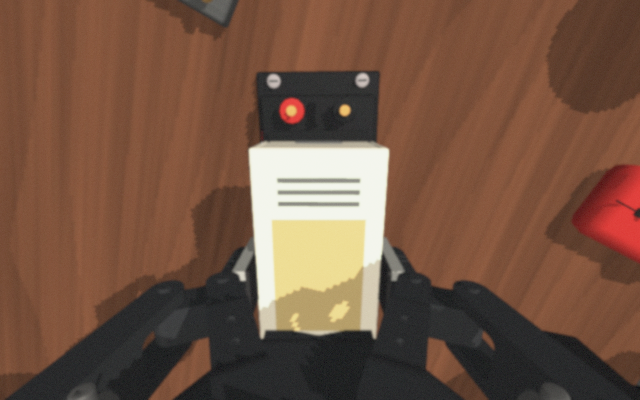

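View pics/k_s.png

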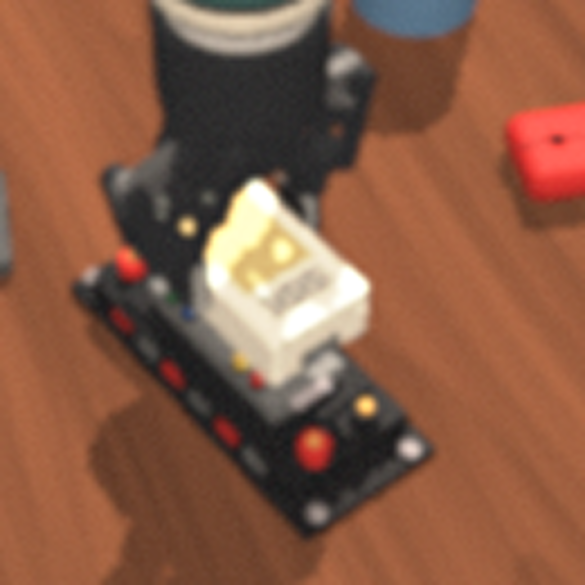

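```bash
python3 - <<'E'
from h import *
a=np.load('k_wrist.npy',allow_pickle=True).item();s=a['s'];Rc=R.from_rotvec(s['tcp_rot']);T=s['tool_pos']
f=lambda px,z:Rc.inv().apply(plane(a['c'],px,z)-T)*1000
print('plate edge',f([(258,73),(380,72)],.006),'screws',f([(274,81),(362.5,80.5)],.008))
print('terms',f([(291.5,110.5),(344.5,110.5)],.035))
print('cover edge',f([(250.5,147.5),(388.5,147.5)],T[2]+.0139), T)
E
```

```text
plate edge [[ 79.47482226 -40.86814001 -96.61636133]
 [ 79.40142794  40.80688063 -97.14639886]] screws [[ 77.4632429  -30.08279605 -91.40020536]
 [ 77.41007488  29.02975507 -91.64752964]]
terms [[ 50.44413096 -16.52198867 -72.11704942]
 [ 50.41564358  15.08495996 -72.08420923]]
cover edge [[-13.85485557 -27.48370964 -57.13296375]
 [-13.90408575  27.13862674 -57.07896208]] [ 4.92210130e-01 -1.05928625e-04  8.54034844e-02]
```

```bash
python3 -m creep '[{"grip":5,"dp":[1,0,0],"rotation":[0,0,0]},{"grip":5,"dp":[1.2,0,0],"rotation":[0,0,0]},{"grip":5,"dp":[1.2,0,0],"rotation":[0,0,0]},{"grip":5,"dp":[1.2,0,0],"rotation":[0,0,0]},{"grip":5,"dp":[1.2,0,0],"rotation":[0,0,0]}]'
python3 -m creep '[{"grip":5,"dp":[0,0,0],"rotation":[0,0,0]},{"grip":5,"dp":[0,0,0],"rotation":[0,0,0]},{"grip":5,"dp":[0,0,0],"rotation":[0,0,0]}]'
python3 look.py l wrist; python3 - <<'E'
from h import *
go([.4919,-.0007,.07],14.4)
im=cv2.imread('pics/l_wrist.png');cv2.imwrite('pics/l_c.png',cv2.resize(im[50:190,230:410],None,fx=4.4,fy=4.4,interpolation=2))
E
```

```text
time: 17.0
tool_pos: [0.4923, -0.0008, 0.0736]
tcp_rot: [1.023, 1.317, -1.023]
wrist_force: [0.4, 0.4, 0.1]
width: 0.643
time: 17.25
tool_pos: [0.4925, -0.0008, 0.0738]
tcp_rot: [1.023, 1.317, -1.022]
wrist_force: [0.5, -0.3, 0.5]
width: 0.648
yaw 14.4 rot [-0.001  0.    -0.   ] deg 0.0
yaw 194.4 rot [ 3.141 -0.    -0.   ] deg 180.0
t 17.3 pos [ 0.4924 -0.0008  0.0737] dp [ 0.37 -0.05 -0.02] len 0.4 q [-0.05  0.1   2.15  0.    0.9  -0.3 ]
axes y,z [0.969 0.248 0.   ] [ 0.248 -0.969  0.   ] F [-0.59 -0.11 -0.88] w 0.645
```

View pics/l_c.png

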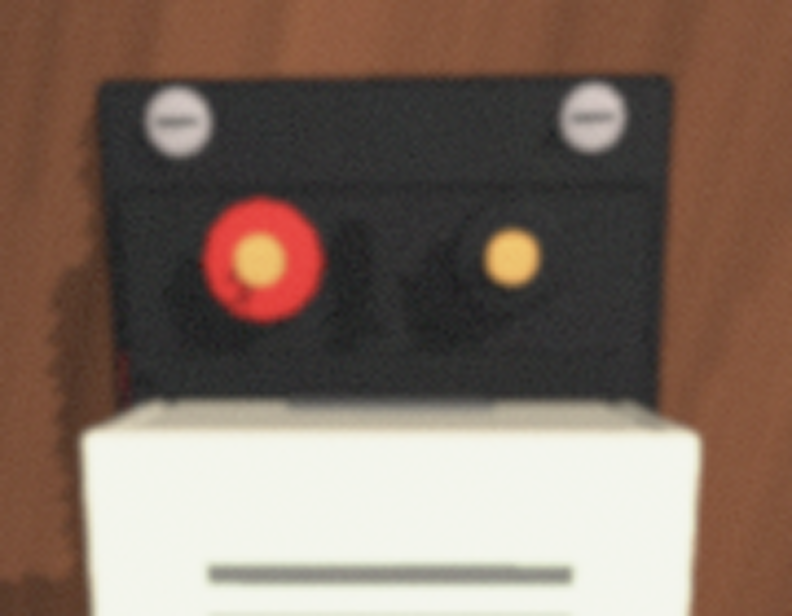

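```bash
python3 - <<'E'
from h import *
a=np.load('l_wrist.npy',allow_pickle=True).item();s=a['s'];Rc=R.from_rotvec(s['tcp_rot']);T=s['tool_pos']
f=lambda px,z:Rc.inv().apply(plane(a['c'],np.array(px)/4.4+[229.6,49.6],z)-T)*1000
print('plate edge',f([(101,82),(670,77)],.006),'screws',f([(180,122),(594,117)],.008))
print('terms',f([(261,258),(513,258)],.035))
print('cover edge',f([(84,433),(698,433)],T[2]+.0139),'rim edge',f([(160,402),(630,402)],T[2]-.018), T)
E
```

```text
plate edge [[ 67.74333074 -41.8981489  -97.86230265]
 [ 67.7721974   39.47384229 -98.4424355 ]] screws [[ 65.74791925 -30.54155286 -92.30358063]
 [ 65.7688595   28.53791785 -92.90766226]]
terms [[ 38.75465975 -16.92408446 -73.14636468]
 [ 38.76599005  14.94175197 -73.11251378]]
cover edge [[-13.91568646 -28.2237742  -56.94213517]
 [-13.89604013  27.02875529 -56.87736322]] rim edge [[ 17.98477502 -26.91809933 -56.99047078]
 [ 18.00386229  26.76242928 -56.92862008]] [ 0.49245539 -0.00078061  0.07376793]
```

```bash
python3 -m creep '[{"grip":5,"dp":[0.5,-0.06,0.03],"rotation":[0,0,0]},{"grip":5,"dp":[1,-0.06,0.03],"rotation":[0,0,0]},{"grip":5,"dp":[1.5,-0.06,0.03],"rotation":[0,0,0]},{"grip":5,"dp":[1.7,-0.06,0.03],"rotation":[0,0,0]},{"grip":5,"dp":[1.7,-0.06,0.03],"rotation":[0,0,0]}]'
python3 -m creep '[{"grip":5,"dp":[0,0,0],"rotation":[0,0,0]},{"grip":5,"dp":[0,0,0],"rotation":[0,0,0]}]'
python3 -c "
from h import *
go([.4922,-.0008,.044],14.4)"
```

```text
time: 17.72
tool_pos: [0.4908, -0.0011, 0.0554]
tcp_rot: [1.022, 1.319, -1.024]
wrist_force: [-0.3, -0.5, -0.4]
width: 0.64
time: 17.88
tool_pos: [0.4919, -0.0012, 0.0566]
tcp_rot: [1.023, 1.317, -1.023]
wrist_force: [-0.4, -0.3, -0.2]
width: 0.643
yaw 14.4 rot [-0.001  0.    -0.   ] deg 0.0
yaw 194.4 rot [ 3.141 -0.    -0.   ] deg 180.0
t 17.88 pos [ 0.4919 -0.0012  0.0566] dp [ 1.26  0.04 -0.03] len 1.3 q [-0.05  0.12  2.16 -0.    0.86 -0.3 ]
axes y,z [0.969 0.248 0.   ] [ 0.248 -0.969  0.   ] F [-0.43 -0.33 -0.22] w 0.643
```

```bash
python3 -m creep '[{"grip":5,"dp":[0.3,0,0],"rotation":[0,0,0]},{"grip":5,"dp":[0.6,0,0],"rotation":[0,0,0]},{"grip":5,"dp":[0.9,0,0],"rotation":[0,0,0]},{"grip":5,"dp":[0.9,0,0],"rotation":[0,0,0]}]' 80
python3 -c "
from h import *
go([.4922,-.0008,.044],14.4)"
```

```text
time: 18.22
tool_pos: [0.4931, -0.0007, 0.048]
tcp_rot: [1.025, 1.315, -1.021]
wrist_force: [2.9, 3.2, -1.2]
width: 0.643
yaw 14.4 rot [-0.001 -0.    -0.003] deg 0.2
yaw 194.4 rot [ 3.14  -0.005  0.   ] deg 179.9
t 18.22 pos [ 0.4931 -0.0007  0.048 ] dp [ 0.4  -0.09 -0.01] len 0.4 q [-0.05  0.14  2.16  0.    0.84 -0.3 ]
axes y,z [0.969 0.247 0.003] [ 0.247 -0.969 -0.   ] F [ 2.85  3.18 -1.19] w 0.643
```

```bash
python3 -m creep '[{"grip":5,"dp":[0,0,0],"rotation":[0,0,0]},{"grip":5,"dp":[0.2,0,0],"rotation":[0,0,0]},{"grip":5,"dp":[0.4,0,0],"rotation":[0,0,0]},{"grip":5,"dp":[0.4,0,0],"rotation":[0,0,0]},{"grip":5,"dp":[0.4,0,0],"rotation":[0,0,0]}]' 80
python3 -c "
from h import *
go([.4922,-.0008,.044],14.4)"
```

```text
time: 18.63
tool_pos: [0.4918, -0.001, 0.0442]
tcp_rot: [1.023, 1.318, -1.023]
wrist_force: [-1.2, 3.2, 6.7]
width: 0.64
yaw 14.4 rot [-0.001 -0.     0.   ] deg 0.0
yaw 194.4 rot [3.141 0.    0.   ] deg 180.0
t 18.63 pos [ 0.4918 -0.001   0.0442] dp [ 0.02  0.04 -0.01] len 0.0 q [-0.05  0.14  2.16  0.    0.84 -0.3 ]
axes y,z [ 0.969  0.248 -0.   ] [ 0.248 -0.969 -0.   ] F [-1.24  3.19  6.69] w 0.64
```

```bash
python3 -m creep '[{"grip":5,"dp":[0.2,0,0],"rotation":[0,0,0]},{"grip":5,"dp":[0.2,0,0],"rotation":[0,0,0]},{"grip":5,"dp":[0.2,0,0],"rotation":[0,0,0]}]' 80
python3 look.py m side wrist
python3 -c "
from h import *
go([.4922,-.0008,.044],14.4)
im=cv2.imread('pics/m_side.png');cv2.imwrite('pics/m_s.png',cv2.resize(im[150:280,270:400],None,fx=4.5,fy=4.5,interpolation=2))"
```

```text
time: 18.88
tool_pos: [0.4919, -0.001, 0.0441]
tcp_rot: [1.022, 1.318, -1.023]
wrist_force: [-9.0, 3.2, 23.2]
width: 0.636
yaw 14.4 rot [-0.001 -0.     0.001] deg 0.1
yaw 194.4 rot [3.141e+00 1.000e-03 1.000e-03] deg 180.0
t 18.98 pos [ 0.4918 -0.001   0.0441] dp [ 0.01  0.04 -0.01] len 0.0 q [-0.05  0.14  2.16  0.    0.84 -0.3 ]
axes y,z [ 0.969  0.248 -0.001] [ 0.248 -0.969 -0.   ] F [-9.03  2.78 24.05] w 0.64
```

View pics/m_s.png

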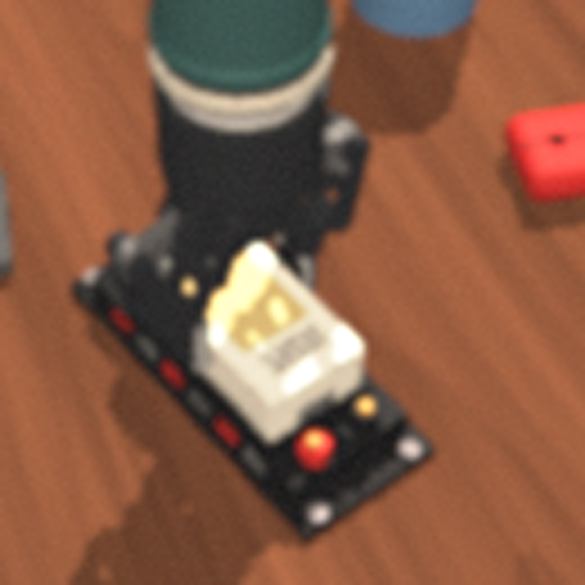

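View pics/m_wrist.png

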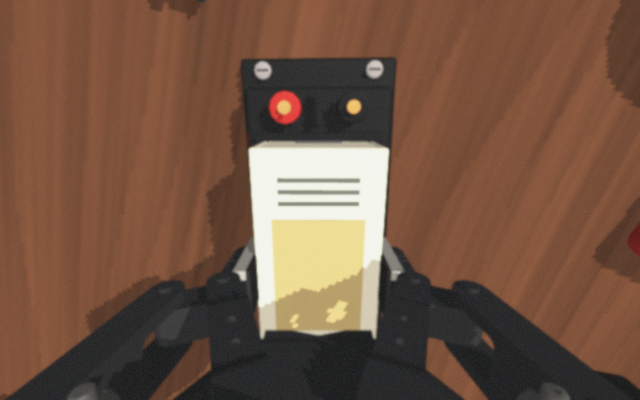

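```bash
python3 -m creep '[{"grip":5,"dp":[-0.08,0,0],"rotation":[0,0,0]},{"grip":5,"dp":[-0.08,0,0],"rotation":[0,0,0]},{"grip":5,"dp":[-0.08,0,0],"rotation":[0,0,0]},{"grip":5,"dp":[-0.08,0,0],"rotation":[0,0,0]}]' 80
python3 look.py n side wrist top
python3 - <<'E'
from h import *
go([.4922,-.0008,.044],14.4)
a=np.load('n_wrist.npy',allow_pickle=True).item();T=a['s']['tool_pos'];c=a['c']
im=cv2.imread('pics/n_wrist.png');h=cv2.cvtColor(im,cv2.COLOR_BGR2HSV)
P=plane(c,[(250.5,147.5),(388.5,147.5)],.058);print('far end mid',P.mean(0),'centre',P.mean(0)[:2]+.058*np.array([.2487,-.9686]))
d=a['d']; # depth flatness of top face (unshaded rows)
pts=np.array([(x,y) for x in range(265,376,10) for y in range(160,300,10)]);W=depthpts(c,pts,d)
A=np.c_[W[:,:2]-W[:,:2].mean(0),np.ones(len(W))];print('top plane',np.linalg.lstsq(A,W[:,2],rcond=None)[0])
E
```

```text
time: 19.32
tool_pos: [0.4918, -0.001, 0.0442]
tcp_rot: [1.023, 1.318, -1.023]
wrist_force: [-6.5, 2.8, 15.3]
width: 0.639
yaw 14.4 rot [-0.001 -0.     0.   ] deg 0.0
yaw 194.4 rot [3.141e+00 1.000e-03 1.000e-03] deg 180.0
t 19.47 pos [ 0.4918 -0.001   0.0442] dp [ 0.02  0.04 -0.01] len 0.0 q [-0.05  0.14  2.16  0.    0.84 -0.3 ]
axes y,z [ 0.969  0.248 -0.   ] [ 0.248 -0.969 -0.   ] F [-5.17  3.34 17.54] w 0.638
far end mid [0.47749648 0.05424333 0.058     ] centre [ 0.49192108 -0.00193547]
top plane [ 0.00040094 -0.00465355  0.05843189]
```

View pics/n_side.png

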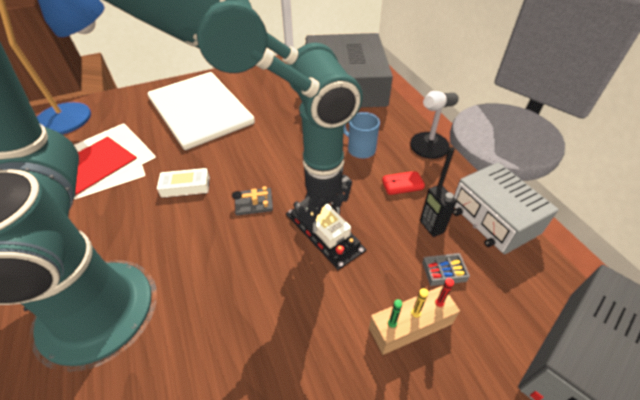

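Cover top is at 58.4 mm (58 expected), level to 0.005 rad and centred; the push is 15–17 N; the stylus is upright and nothing else has moved. Handing in.

```bash
python3 -c "
from workcell import bot
print(bot.finish_job())
s=bot.read_state();print(s['time'],s['wrist_force'],s['tool_pos'])"
```

```text
the job is handed in; nothing more can be done
None
the job is handed in; nothing more can be done
```

I handed the job in at about 19.5 s of the 58 s allowed, with the arm still pushing the cover down. The hand-in gives no verdict; everything below comes from my own readings.

- **Reset button:** I took the green stylus from the rack and pressed the button until it stopped moving, at about 20 N on the wrist. I held it there for about 0.25 s or more. The force and lack of further travel are my only evidence that it went fully down, since I could not read the joint.
- **Stylus:** It went back into its own hole and I let go. The last side picture shows it upright beside the red and yellow tools.
- **Fuse cover:** I used the leftmost look-alike, fitted it over the fuses and pressed it onto the panel. It stopped moving while the force rose from 7 N to 24 N, well past the 10 N the catches need, so I take both as snapped. I did not see the snap itself in the force readings.

| Last check before hand-in | Measured | Wanted |
|---|---|---|
| Top of cover above the desk | 58.4 mm | 58 mm |
| Tilt of cover | about 0.005 rad | below 0.04 rad |
| Offset from my measured panel centre | about 0.3 mm | below 7 mm |
| Downward push at the wrist | 15 to 17.5 N | over 7.5 N on the seat |

A sideways force of about 5 to 6 N remained at the wrist while pushing. One check disagreed earlier: with the stylus above the button, the wrist and side cameras differed by about 4 mm on where its tip was. I looked again closer in, and it entered the well cleanly.

In the last side picture nothing else on the desk appears to have moved.

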